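# Gauge the depth of the empty tray well

### The job

On the gauging station, take the black knob and slide the tray until its cross mark sits centred under the fixed guide tube, pause there, then step it on until the one empty well is centred under the tube and leave it there. Take the gauge rod from its stand, lower it gently tip first through the tube into the well until its collar stops on the tube's mouth, draw it straight out again, and present it for reading: hold the rod level and still with its tip over the middle of the white reading tile, at least 15 cm over the bench. Finish with the rod still held in the gripper like that, and leave the jars, cup and carton alone.

Things in the scene. Friction and masses are not known exactly. Their poses are not given: they have to be found in the camera images.
- guide_mouth (a point): Centre of the upper mouth, 102 mm over the bench, of the fixed upright steel guide tube: 34 mm outside, 16 mm bore, 30 mm long. A white arm (24 mm wide, top 96 mm high) carries it from a post 130 mm away on the station's +x side. Axes are the station's: z up, x and y along the two slides; the station's place and yaw (up to 0.25 rad) vary.
- knob (a point): Grasp point of the tray's black knob: upright cylinder 18 mm across, 60 to 102 mm above the bench (this point at 83 mm), on an ear 24 mm wide on the tray's -x side (the robot's side). Moves only level, with the tray. Axes are the tray's, parallel to the station's. From the knob the well is at (+130, -20) mm and the cross at (+75, +45) mm.
- cross (a point): The cross mark (white cross on an 18 mm dark disc, flat) on the white tray's top face, 60 mm above the bench. The tray (110 x 140 x 30 mm) slides by hand in x and y, with about 1 N of friction in each slide, and stays where it is left. Tray axes; at (+75, +45) mm from the knob.
- well (a point): Centre of the mouth of the tray's one empty well, 24 mm across and 26 mm deep, in the tray's top face 60 mm above the bench. The other six places are filled by grey capped vials (20 mm across, 4 mm proud). Tray axes; at (+130, -20) mm from the knob, so (+55, -65) mm from the cross.
- slide_x (a joint): Slide of the tray along station x, m; range -0.045 to 0.045. It is 0.030 when the cross and -0.025 when the well is under the tube.
- tray (a joint): Slide of the tray along station y, m; range -0.055 to 0.055. It is -0.045 when the cross and 0.020 when the well is under the tube.
- gauge_grip (a point): Centre of the gauge rod's flat black handle, 26 (x) by 14 (y) by 60 mm (z). It starts upright, tip down in its stand, this point 118 mm above the bench. Grasp across the 14 mm (y), straight down or tilted in the handle's x-z plane (tilted 45 degrees, it can be laid level without a level gripper). z runs away from the tip, which is 110 mm below; collar's underside 48 mm below. Mass 0.1 to 0.16 kg.
- gauge_tip (a point): Tip of the steel gauge rod: 10 mm across, tapered to 5 mm over the last 8 mm. The rod is 62 mm long from the tip to the collar's underside; z runs from the tip up the rod.
- collar (a point): Centre of the underside of the rod's collar, 28 mm across and 8 mm thick, 62 mm from the tip. It rests on the top of the stand at the start and stops on the tube's mouth when the rod is fully in.
- stand: The rod's stand: fixed grey block 70 x 70 x 70 mm with an upright 14 mm through hole; origin at the centre of its underside. Its place varies; it may be left or right of the tile.
- tile: White reading tile, 120 x 120 x 5 mm, fixed on the bench; origin at the centre of its underside. Its place varies.
- jar_a: Clear jar with red cap, 52 mm across, 75 mm tall; bystander, origin at the centre of its underside.
- jar_b: A second such jar; bystander.
- pen_cup: White plastic cup, 72 mm across, 100 mm tall; bystander, origin at the centre of its underside.
- carton: Cardboard carton 70 x 110 x 50 mm; bystander, origin at the centre of its underside.
Not all that is in view belongs to the job. Leave any green or turquoise look-alike of the stand alone.

How it is judged (in metres and radians):
On the way, in this order (a step that is already met when the one before it is completed fails the run):
1. the cross mark is brought under the guide tube (within 5 mm) (horizontal distance between cross and guide_mouth below 0.005 m), for 0.2 s.
2. the empty well is brought under the guide tube (within 5 mm) (horizontal distance between well and guide_mouth below 0.005 m), for 0.2 s.
3. the gauge rod is in the tube with its collar on the mouth (within 2.5 mm) and upright (z of collar in the frame of guide_mouth below 0.0025 m and horizontal distance between collar and guide_mouth below 0.005 m and horizontal distance between gauge_tip and well below 0.012 m and angle between gauge_tip's own z axis and vertical below 0.12 rad), for 0.2 s.
4. the rod is drawn straight out of the tube: its tip is above the mouth (z of gauge_tip in the frame of guide_mouth above 0.005 m and horizontal distance between gauge_tip and guide_mouth below 0.05 m).
At the end, for the whole second after the job is handed in: The rod is held in the fingers, still, level within 0.2 rad (11 degrees), its tip over the tile (within 60 mm of its centre) and more than 150 mm above the bench, touching neither stand nor station; the empty well is still under the tube (within 7 mm) (angle between gauge_tip's own z axis and vertical between 1.37 and 1.77 rad and height (world z) of gauge_tip above 0.15 m and height (world z) of gauge_grip above 0.13 m and horizontal distance between gauge_tip and tile below 0.06 m and contact force between gauge and the fingers above 1 N and linear speed of gauge below 0.03 m/s and contact force between gauge and stand below 0.1 N and contact force between gauge and station below 0.1 N and horizontal distance between well and guide_mouth below 0.007 m); the arm keeps its last pose, push and grip.
It fails at once if the gauge rod is pressed hard against the station (over 60 N) (contact force between gauge and station above 60 N).
It fails at once if a jar is disturbed (moved over 20 mm) (distance of jar_a from where it was at the start of the episode above 0.02 m).
It fails at once if a jar is disturbed (moved over 20 mm) (distance of jar_b from where it was at the start of the episode above 0.02 m).
It fails at once if the cup is disturbed (moved over 20 mm) (distance of pen_cup from where it was at the start of the episode above 0.02 m).
It fails at once if the carton is disturbed (moved over 20 mm) (distance of carton from where it was at the start of the episode above 0.02 m).
It also fails if it takes over 64 s, if anything falls off the work surface, if the arm or the gripper's body presses on something with over 40 N, if the wrist force passes 120 N, or if a joint passes its speed limit or range.

### The arm

A 6-joint arm with a two-finger parallel gripper is mounted at the origin on the work surface. World frame = base frame: x ahead of the robot, y to its left, z up, the work surface at z = 0. Lengths are in mm, angles in rad, forces in N, time in s.
With the tool pointing down it reaches from about 300 to 875 mm from the base axis. Payload 6.4 kg.
Tool frame: the origin (TCP) lies on the front face of the gripper's body, between the roots of the fingers; the fingertips stand 64 mm ahead of it and the grasp point (between the pads) lies 45 mm ahead of it; y points along the fingers, z is the direction in which the jaws open and shut, and the axes are right-handed (so a half turn about y gives the same grasp; the last joint's range is limited). The gripper opens to 88 mm and grips with 3 to 60 N. Pads are 18 mm wide; open, the fingers measure 123 mm over their backs; the gripper's body (75 mm by 187 mm) begins 45 mm behind the grasp point.
Start: joints at [1.083, 0.181, 1.607, -0, 1.354, -0.206], TCP at [159.887, 552.339, 302.714] pointing down, gripper open.
Joint ranges: [-2.99, 2.99], [-0.89, 2.07], [0.3, 2.58], [-1.14, 4.28], [0, 2.63], [-3.12, 3.12]. Speed limits (rad/s): [2.57, 2.57, 3.01, 3.14, 3.14, 3.14].

### API

Orientations are given as a unit quaternion [w, x, y, z].
In Python, from cell import observe, cams, workorder gives the robot as it stands.
- The arm moves only by the tool step_arm, never from a script. Its argument "increments" is a list of rows, each a list of 5 numbers: the shift along the tool's x, y, z in mm, then the turn about the tool's y in degrees, then the finger opening in mm, from 0 to 88.1. In form: [[tx, ty, tz, turn, jaw], ...]. A call has 1 to 12 rows; each row is the pose to reach, as a shift and turn from the pose measured when the call began, along the tool's axes at that moment; what a row does not reach only later rows make up. A row lasts 1/10 s, in which the tool goes at most 50 mm and 8.59 degrees, less where a joint would pass 70% of its speed; a pose out of reach is approached as far as the arm can. A call with a gripper value outside its range is refused whole. The fingers move at their own pace and stop on an object; the grip force is fixed at half the most. Time passes only in rows, so rows that repeat a pose let the fingers close. It gives the time, the measured TCP pose, the force and the opening at its end, in the units of the state.
- observe(): the state, without advancing time (a new reading comes with each control period).
- cams.capture(name): name is "scene" or "top" or "wrist"; returns (picture, depth): 400x640x3 uint8, red, green, blue; 400x640 float32, mm along the optical axis (not along the pixel's ray), 0 where there is no reading.
- cams.calibration(name): a dict with "fx", "fy", "cx", "cy" (pixels), "origin" and "orientation" of the camera in the world; the wrist camera has in their place "mount" (4x4, takes a point from camera to tool coordinates, whose origin is the TCP and whose axes are the tool frame's). Camera axes: x right, y down, z forward; pixel columns grow to the right and rows downward; lengths in mm; the calibration is good to about 2 mm. The wrist camera is an equidistant fisheye: a pixel r from the principal point sees the ray r / f radians off the axis. A picture is of the moment at which its call begins: read the wrist's pose just before it. calibration takes no time and is no camera call.
- workorder.job_done(): hands the job in, once; it reports no verdict.
The state is a dict: "clock": time; "joint_pos": joint angles; "joint_velocities": joint speeds; "joint_torque": joint torques, N m; "tcp_pos": TCP position; "ee_rot": TCP orientation; "ft_force": force on the tool from outside, world axes, zero at the start; "ft_torque": the same for the moment, N m; "opening": finger opening in mm.
Only numpy, scipy, OpenCV 4.12 (cv2) and the standard library are available. Lean on these libraries where they do the work, as an engineer would, in place of code of your own. Each camera call takes 0.05 s, during which the arm holds its last target.

## Working session

There is one attempt and no reset: what is moved stays moved. The work goes in short steps, Python scripts to look and compute and a tool call to move; the robot and the scene stay as the last step left them, time stands still between calls to the robot, and variables do not carry over. Pictures are saved under pics/ and viewed, and the job is handed in when it is done.

Besides the shell and the picture viewer there is one more tool, called after "Call:" in YAML: its name, and indented under it one key for each argument. step_arm: Moves the arm, as the interface text tells. Its arguments: {"type":"object","properties":{"increments":{"type":"array","items":{"type":"array","items":{"type":"number"}}}},"required":["increments"]}

```bash
mkdir -p pics; ls; python3 - <<'E'
from cell import observe,cams
import cv2,json
s=observe();print(s)
for n in("scene","top","wrist"):
    p,d=cams.capture(n);cv2.imwrite(f"pics/{n}0.png",p[:,:,::-1]);import numpy as np;np.save(f"pics/{n}0_d.npy",d)
    print(n,cams.calibration(n))
E
```

```text
pics
{'clock': 0.0, 'joint_pos': array([ 1.08269405e+00,  1.81539806e-01,  1.60797760e+00,  2.18739234e-05,
        1.35378056e+00, -2.06280837e-01]), 'joint_velocities': array([ 0.00046944,  0.00202317, -0.00077449,  0.00095964,  0.00120129,
        0.00103732]), 'joint_torque': array([ 2.63668535e-04, -4.33852065e+01, -3.41856337e+01,  7.02511892e-02,
        3.83388530e-02, -1.50279966e-04]), 'tcp_pos': array([159.68135827, 551.95524689, 301.82542741]), 'ee_rot': array([-0.69953343,  0.70066218, -0.09952339,  0.09909889]), 'ft_force': array([-0.80633812,  0.67812523, -0.19559663]), 'ft_torque': array([ 0.07002346,  0.06242536, -0.00543246]), 'opening': 88.73458403784457}
scene {'fx': 466.7416742530236, 'fy': 466.7416742530236, 'cx': 316.5614856325933, 'cy': 197.977185095325, 'origin': array([ 983.92546034, -522.08022509,  895.62612619]), 'orientation': array([-0.34923901,  0.86274225,  0.34274867, -0.12740201])}
top {'fx': 480.97183702556794, 'fy': 480.97183702556794, 'cx': 314.0701755297484, 'cy': 201.46273329331672, 'origin': array([ 250.90947363,   18.47242749, 1494.36668834]), 'orientation': array([ 0.05808516, -0.6990531 ,  0.7096911 , -0.06549369])}
wrist {'fx': 309.70691628693146, 'fy': 309.70691628693146, 'cx': 316.8001642696474, 'cy': 195.08879844323408, 'mount': array([[-2.09989774e-04,  9.51676877e-01,  3.07101087e-01,
        -8.03896436e+01],
       [ 1.24583527e-03, -3.07100606e-01,  9.51676240e-01,
        -8.30456466e+01],
       [ 9.99999202e-01,  5.82439645e-04, -1.12114464e-03,
        -1.70287533e+00],
       [ 0.00000000e+00,  0.00000000e+00,  0.00000000e+00,
         1.00000000e+00]])}
```

View pics/scene0.png

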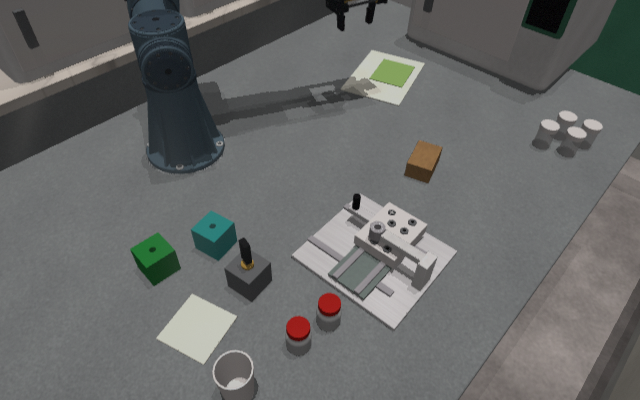

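View pics/top0.png

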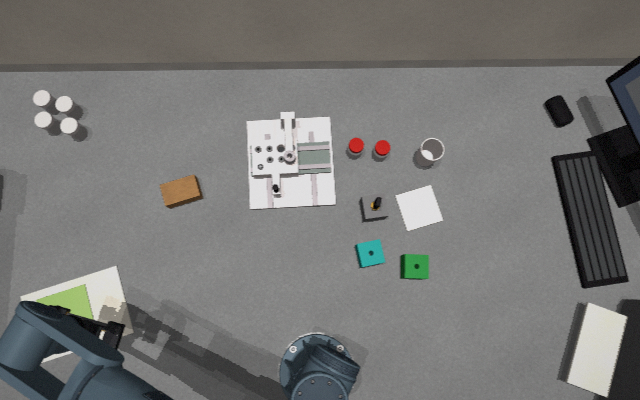

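View pics/wrist0.png

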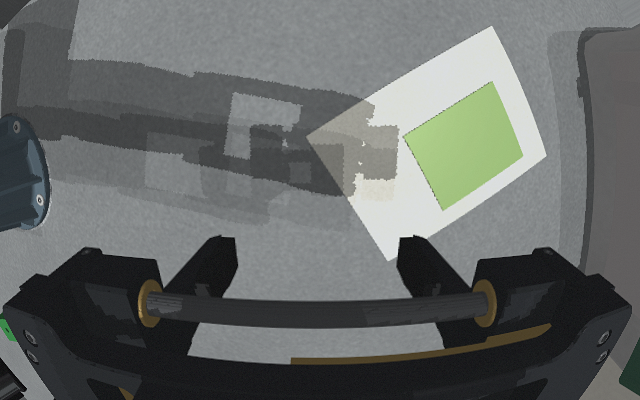

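```bash
cat > h.py <<'E'
import numpy as np,cv2
from scipy.spatial.transform import Rotation as R
from cell import observe,cams
def Rq(q): return R.from_quat([q[1],q[2],q[3],q[0]]).as_matrix()
def campose(n,s=None):
    c=cams.calibration(n)
    if n!="wrist": return c,Rq(c["orientation"]),np.array(c["origin"])
    s=s or observe(); Rt=Rq(s["ee_rot"]);M=c["mount"]
    return c,Rt@M[:3,:3],Rt@M[:3,3]+s["tcp_pos"]
def ray(n,u,v,s=None):
    c,Rm,o=campose(n,s)
    x=(u-c["cx"])/c["fx"];y=(v-c["cy"])/c["fy"]
    if n=="wrist":
        th=np.hypot(x,y); k=np.sinc(th/np.pi) ; d=np.array([x*k,y*k,np.cos(th)])
    else: d=np.array([x,y,1.])
    return o,Rm@d
def onz(n,u,v,z,s=None):
    o,d=ray(n,u,v,s); return o+d*(z-o[2])/d[2]
def proj(n,P,s=None):
    c,Rm,o=campose(n,s); p=Rm.T@(np.array(P,float)-o)
    if n=="wrist":
        r=np.hypot(p[0],p[1]);th=np.arctan2(r,p[2]);return c["cx"]+c["fx"]*th*p[0]/r,c["cy"]+c["fy"]*th*p[1]/r
    return c["cx"]+c["fx"]*p[0]/p[2],c["cy"]+c["fy"]*p[1]/p[2]
def cap(n,tag):
    s=observe();p,d=cams.capture(n);b=p[:,:,::-1].copy();cv2.imwrite(f"pics/{tag}.png",b);np.save(f"pics/{tag}_d.npy",d)
    import pickle;pickle.dump(s,open(f"pics/{tag}.pkl","wb"));return s,b,d
def crop(tag,x0,y0,x1,y1,k):
    b=cv2.imread(f"pics/{tag}.png")[y0:y1,x0:x1];cv2.imwrite(f"pics/{tag}_c{x0}_{y0}.png",cv2.resize(b,None,fx=k,fy=k,interpolation=cv2.INTER_CUBIC))
E
python3 - <<'E'
from h import *
crop("top0",235,100,345,220,5);crop("top0",340,120,460,290,3.5)
crop("scene0",280,180,470,330,4)
s=observe();print(Rq(s["ee_rot"]))
E
```

```text
[[ 9.60566788e-01 -6.09803370e-04  2.78048689e-01]
 [-2.78049245e-01 -1.20537106e-03  9.60566065e-01]
 [-2.50604581e-04 -9.99999088e-01 -1.32739477e-03]]
```

View pics/top0_c235_100.png

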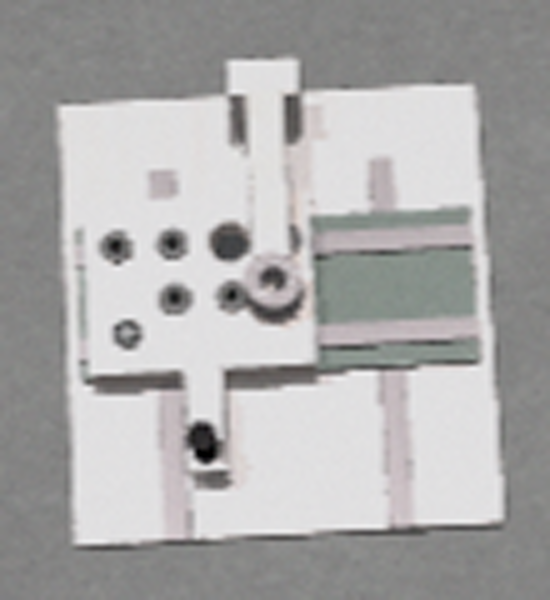

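View pics/top0_c340_120.png

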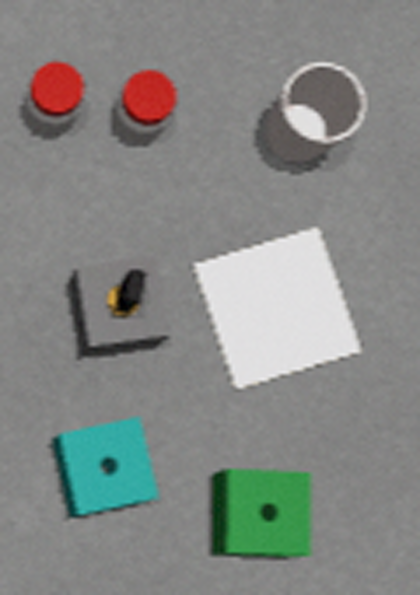

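View pics/scene0_c280_180.png

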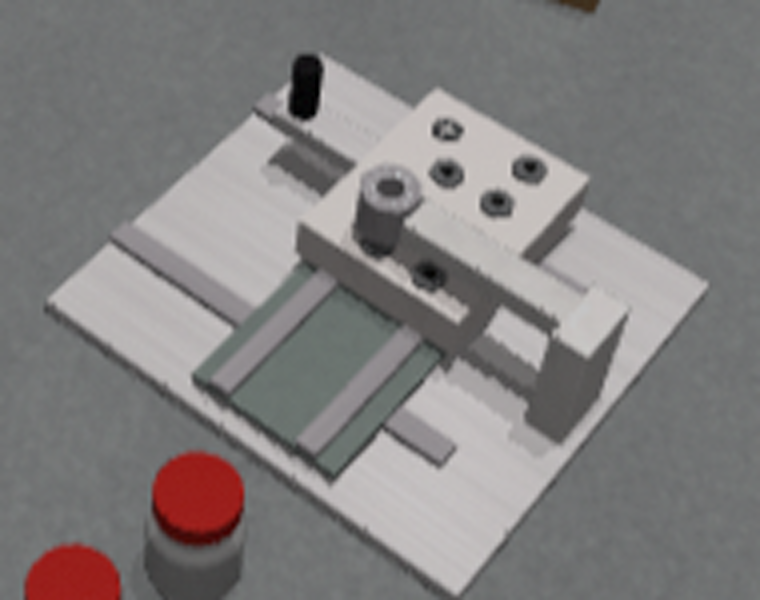

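```bash
python3 - <<'E'
from h import *
np.set_printoptions(precision=1,suppress=True)
f=lambda u,v,z:onz("top",235+u/5,100+v/5,z)
mouth=f(272,281,102);cross=f(127,334,60);well=f(230,242,60);kt=f(204,437,102)
print("mouth",mouth,"cross",cross,"well",well,"knobtop",kt)
b=[f(58,104,8),f(474,85,8),f(504,524,8),f(74,547,8)]
for q in b:print(q)
for i,j in((1,0),(2,3)):
    d=b[j]-b[i];print(np.arctan2(-d[0],d[1]))
for i,j in((3,0),(2,1)):
    d=b[j]-b[i];print(np.arctan2(d[1],d[0]), np.linalg.norm(d))
# cross->well direction should be (55,-65)
d=well-cross;print("yaw cw",np.arctan2(d[1],d[0])-np.arctan2(-65,55),np.linalg.norm(d),np.hypot(55,65))
d=cross-kt;print("yaw kc",np.arctan2(d[1],d[0])-np.arctan2(45,75),np.linalg.norm(d),np.hypot(45,75))
g=lambda u,v,z:onz("top",340+u/3.5,120+v/3.5,z)
t=[g(194,264,5),g(319,228,5),g(360,352,5),g(237,388,5)];print("tile",np.mean(t,0),[np.linalg.norm(t[i]-t[i-1]) for i in range(4)])
st=[g(70,272,70),g(168,337,70),g(85,345,70)];print("stand",st)
print("handle top",g(133,277,148), "collar",g(117,300,56+22))
for n,z,p in(("jar",75,g(57,88,75)),("jar",75,g(149,96,75)),("cup",100,g(325,103,100))):print(n,p)
# scene: 
f2=lambda u,v,z:onz("scene",280+u/4,180+v/4,z)
print("scene mouth",f2(390,187,102),"knob top",f2(306,62,102),"cross",f2(447,130,62))
E
python3 -c "
from h import *
crop('scene0',200,210,320,310,6)"
```

```text
mouth [635.4  73.4 102. ] cross [614.6 164.1  60. ] well [672.2 100.8  60. ] knobtop [540.8 114.2 102. ]
[781.3 214.4   8. ]
[790.7 -54.6   8. ]
[502.  -67.2   8. ]
[491.3 202.    8. ]
0.03520980598354748
0.039791578852672024
0.04290748666886556 290.25695140644046
0.0435655463555311 289.02391058675767
yaw cw 0.035644035347867975 85.57538504052997 85.14693182963201
yaw kc 0.053906462322602544 98.53479721379935 87.46427842267951
tile [ 488.9 -329.7    5. ] [np.float64(117.66073808412627), np.float64(119.18476754761606), np.float64(117.668931125286), np.float64(115.95442195607635)]
stand [array([ 512.1, -137.1,   70. ]), array([ 454.4, -219.3,   70. ]), array([ 448.5, -147.9,   70. ])]
handle top [ 492.9 -179.8  148. ] collar [ 485.8 -175.7   78. ]
jar [ 675.1 -130.5   75. ]
jar [ 666.7 -210.9   75. ]
cup [ 651.2 -358.1  100. ]
scene mouth [638.2  72.4 102. ] knob top [542.8 114.6 102. ] cross [618.1 161.8  62. ]
```

View pics/scene0_c200_210.png

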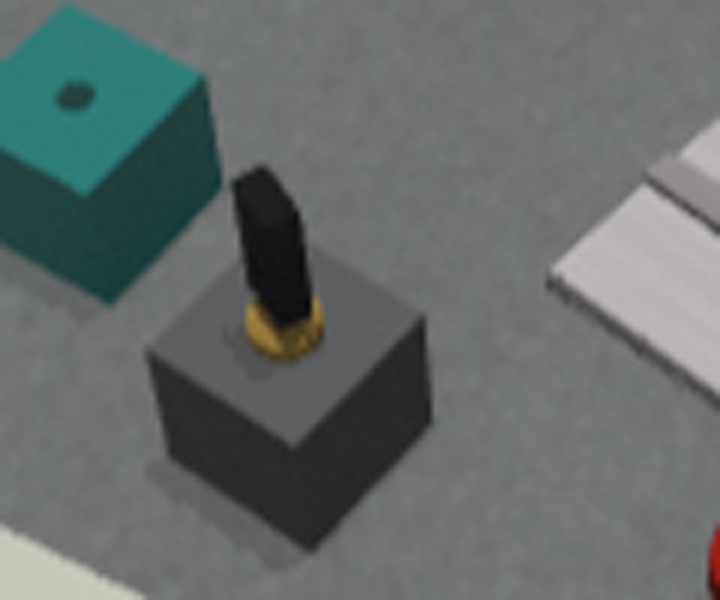

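```bash
cat >> h.py <<'E'
def go(P,yaw=None,s=None):
    s=s or observe();Rt=Rq(s["ee_rot"]);d=Rt.T@(np.array(P,float)-s["tcp_pos"])
    y0=np.arctan2(Rt[1,0],Rt[0,0]);t=0 if yaw is None else -np.degrees(yaw-y0)
    print("shift",d.round(1),"turn",round(t,2),"| tcp",s["tcp_pos"].round(1),"yaw",round(y0,4),"clk",s["clock"],"F",s["ft_force"].round(1),"op",round(s["opening"],1))
E
python3 -c "
from h import *
go((541,115.5,230),0.038)"
```

```text
shift [ 487.6   72.3 -313.2] turn -18.32 | tcp [159.7 552.  302. ] yaw -0.2818 clk 0.15 F [ 0.7 -0.2 -0.2] op 88.2
```

Call:
step_arm:
  increments:
    - [40,0,-26,-2,88]
    - [80,0,-52,-4,88]
    - [120,0,-78,-6,88]
    - [160,0,-104,-8,88]
    - [200,10,-130,-10,88]
    - [240,20,-156,-12,88]
    - [280,30,-182,-14,88]
    - [320,40,-208,-16,88]
    - [360,50,-234,-18,88]
    - [400,60,-260,-18.3,88]
    - [440,70,-286,-18.3,88]
    - [487,72,-313,-18.3,88]

```text
clock: 1.35
tcp_pos: [537.5, 117.2, 228.9]
ee_rot: [-0.707, 0.707, 0.012, -0.014]
ft_force: [-0.1, 1.7, -0.5]
opening: 87.8
```

Call:
step_arm:
  increments:
    - [0,0,0,0,88]
    - [0,0,0,0,88]

```text
clock: 1.55
tcp_pos: [537.5, 116.2, 228.0]
ee_rot: [-0.707, 0.707, 0.01, -0.014]
ft_force: [-0.2, 0.3, 0.2]
opening: 87.9
```

```bash
python3 -c "
from h import *
go((541,115.5,230),0.038)
cap('wrist','w1');go((541,115.5,230),0.038)
print(proj('wrist',(541,115.5,102)),proj('wrist',(636.5,73,102)),proj('wrist',(614.6,164,60)))"
```

```text
shift [ 3.5 -2.  -0.8] turn -0.18 | tcp [537.5 116.2 228. ] yaw 0.0348 clk 1.55 F [-0.2  0.3  0.2] op 87.9
shift [ 4.1 -1.7 -1.9] turn -0.09 | tcp [536.9 117.2 228.3] yaw 0.0364 clk 1.6 F [ 0.4  0.5 -0.6] op 88.2
(np.float64(316.5624790878623), np.float64(218.79600322617463)) (np.float64(264.0211873600512), np.float64(317.2191380233613)) (np.float64(364.4069201365338), np.float64(274.7747747188144))
```

View pics/w1.png

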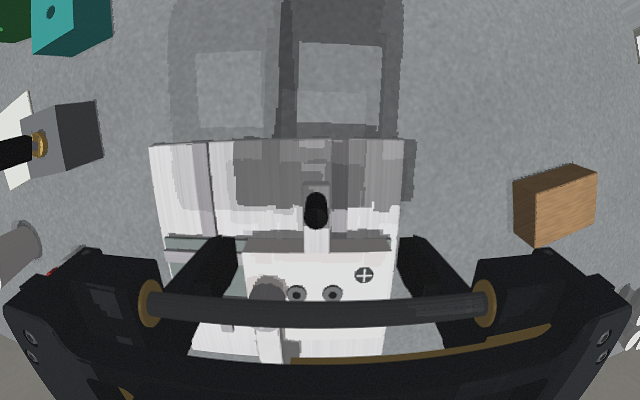

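Call:
step_arm:
  increments:
    - [1,10,0,0,88]
    - [2,25,0,0,88]
    - [4,40,-1,0,88]
    - [4,55,-1,0,88]
    - [4,70,-1,0,88]
    - [4,82,-1,0,88]
    - [4,92,-1,0,88]
    - [4,99,-1,0,88]
    - [4,99,-1,0,88]

```text
clock: 2.5
tcp_pos: [539.8, 116.3, 128.1]
ee_rot: [-0.707, 0.707, 0.01, -0.015]
ft_force: [-0.1, -1.1, -0.5]
opening: 87.9
```

Call:
step_arm:
  increments:
    - [0,0,0,0,50]
    - [0,0,0,0,20]
    - [0,0,0,0,10]
    - [0,0,0,0,10]
    - [0,0,0,0,10]
    - [0,0,0,0,10]
    - [0,0,0,0,10]

```text
clock: 3.2
tcp_pos: [539.9, 116.2, 128.2]
ee_rot: [-0.707, 0.707, 0.01, -0.015]
ft_force: [0.2, -0.1, 0.6]
opening: 34.0
```

```bash
python3 -c "
from h import *
go((541,115.5,128),0.038)
s,b,d=cap('wrist','w2');cap('top','t2');cap('scene','s2')
go((541,115.5,128),0.038)
crop('t2',235,100,345,220,5);crop('s2',280,160,470,310,4)"
```

```text
shift [ 1.1  0.2 -0.8] turn -0.1 | tcp [539.9 116.2 128.2] yaw 0.0363 clk 3.2 F [ 0.2 -0.1  0.6] op 34.0
shift [ 1.1  0.1 -0.8] turn -0.1 | tcp [539.8 116.2 128.1] yaw 0.0363 clk 3.35 F [-0.4  0.6  0.4] op 22.4
```

View pics/w2.png

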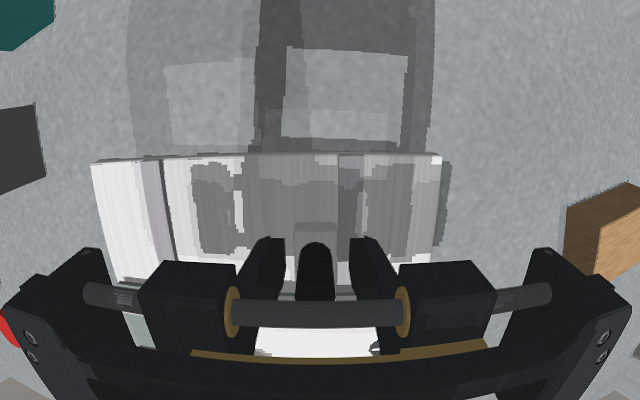

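View pics/s2_c280_160.png

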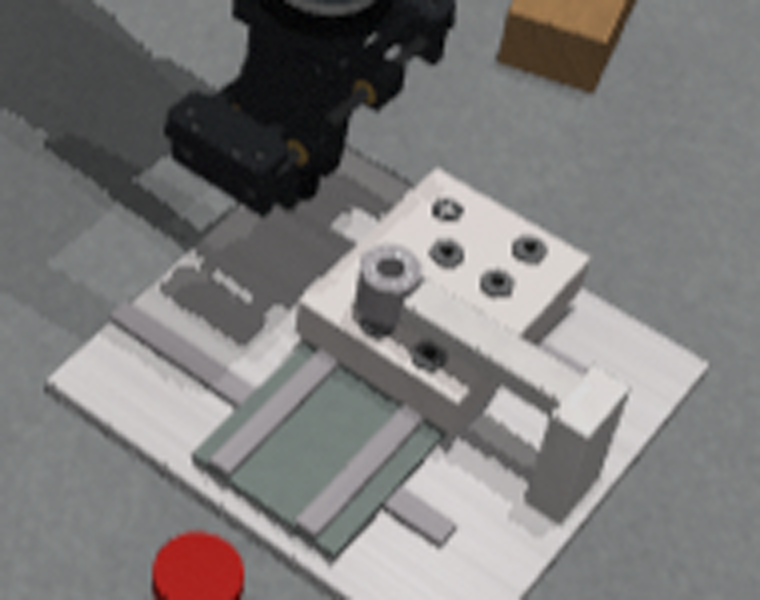

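View pics/t2_c235_100.png

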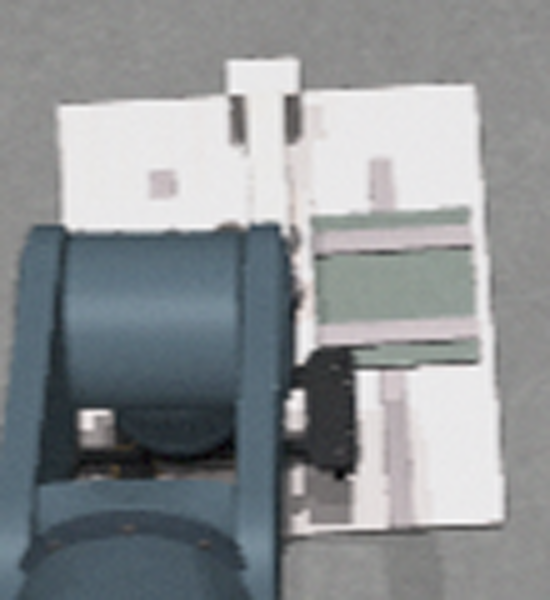

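Call:
step_arm:
  increments:
    - [0,0,0,0,10]
    - [0,0,0,0,10]
    - [0,0,0,0,10]

```text
clock: 3.65
tcp_pos: [539.8, 116.2, 128.1]
ee_rot: [-0.707, 0.707, 0.01, -0.015]
ft_force: [-0.6, -1.0, 0.2]
opening: 16.9
```

```bash
python3 - <<'E'
from h import *
np.set_printoptions(precision=2,suppress=True)
go((541,115.5,128),0.038)
for tag,n,(x0,y0,x1,y1) in(("top0","top",(250,140,300,175)),("scene0","scene",(360,200,430,255))):
    g=cv2.cvtColor(cv2.imread(f"pics/{tag}.png"),cv2.COLOR_BGR2GRAY)[y0:y1,x0:x1]
    G=cv2.resize(g,None,fx=8,fy=8,interpolation=cv2.INTER_CUBIC)
    m=(G<120).astype(np.uint8);k,l,st,c=cv2.connectedComponentsWithStats(m)
    for i in range(1,k):
        if st[i,4]>300:
            u,v=x0+(c[i,0]-3.5)/8,y0+(c[i,1]-3.5)/8
            print(tag,(u,v),st[i],onz(n,u,v,60)[:2],onz(n,u,v,102)[:2])
    cv2.imwrite(f"pics/{tag}_z.png",cv2.resize(G,None,fx=1.4,fy=1.4))
E
```

```text
shift [ 1.1  0.1 -0.8] turn -0.1 | tcp [539.8 116.2 128.1] yaw 0.0363 clk 3.65 F [-0.6 -1.   0.2] op 16.9
top0 (np.float64(280.40928802897446), np.float64(148.03238181471596)) [ 218   40   60   56 2623] [673.37 102.61] [661.   100.14]
top0 (np.float64(268.96962799167534), np.float64(148.08630332986473)) [138  52  36  33 961] [673.67 137.89] [661.29 134.39]
top0 (np.float64(257.8051536064114), np.float64(149.03734416740872)) [  45   59   42   34 1123] [671.08 172.3 ] [658.78 167.79]
top0 (np.float64(289.2626972386588), np.float64(154.99519230769232)) [ 296  107   41   36 1014] [650.8   75.44] [639.09  73.77]
top0 (np.float64(286.52828145057765), np.float64(160.55042522464697)) [ 235  134  129   63 3116] [633.27  83.96] [622.07  82.04]
top0 (np.float64(269.60856503298777), np.float64(159.08488454288408)) [ 140  140   42   31 1061] [638.62 135.91] [627.26 132.48]
top0 (np.float64(259.9859813084112), np.float64(166.53081191588785)) [ 64 194  40  43 856] [615.47 165.37] [604.79 161.07]
top0 (np.float64(290.72734806629836), np.float64(173.7471685082873)) [ 240  265  160   15 1810] [591.48 
[... 510 characters left out ...]
 2736] [669.98 171.68] [685.76 136.81]
scene0 (np.float64(391.3156897189349), np.float64(223.15213572485206)) [ 220  162   67   54 2704] [636.74 135.39] [654.19 102.34]
scene0 (np.float64(377.21795112781956), np.float64(226.56287593984962)) [ 113  194   57   44 1995] [619.1  103.87] [637.43  72.41]
scene0 (np.float64(384.39626478572814), np.float64(243.2569299011053)) [   65   223   333   217 25785] [661.4   75.82] [677.61  45.77]
scene0 (np.float64(403.69870022123894), np.float64(230.65002765486724)) [ 321  222   65   53 2712] [671.43 136.87] [687.14 103.75]
scene0 (np.float64(368.2618029150824), np.float64(249.06246831432193)) [    0   315   195   125 11835] [645.15  37.42] [662.18   9.3 ]
```

View pics/scene0_z.png

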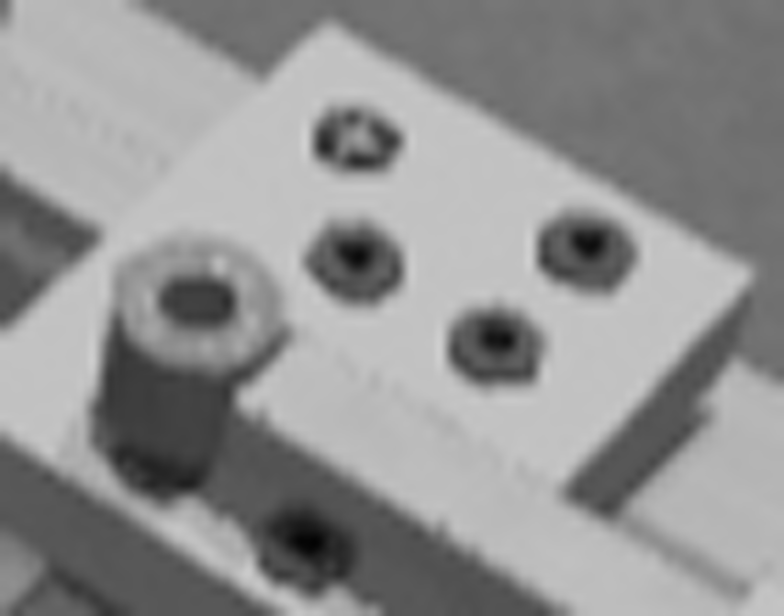

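View pics/top0_z.png

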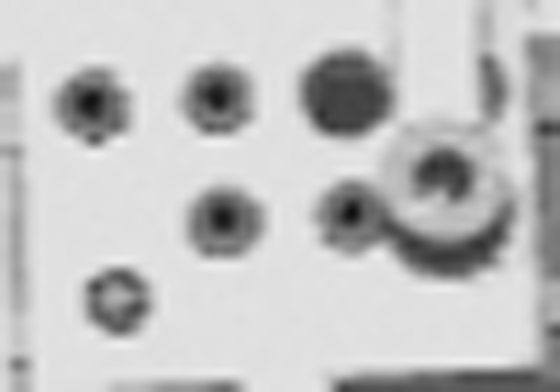

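Call:
step_arm:
  increments:
    - [1,0,-5,0,10]
    - [3,0,-15,0,10]
    - [5,0,-25,0,10]
    - [7,0,-35,0,10]
    - [9,0,-45,0,10]
    - [11,0,-55,0,10]
    - [13,0,-65,0,10]
    - [15,0,-75,0,10]
    - [17,0,-85,0,10]
    - [18.7,0,-91.7,0,10]
    - [18.7,0,-91.7,0,10]
    - [18.7,0,-91.7,0,10]

```text
clock: 4.85
tcp_pos: [562.3, 24.8, 128.1]
ee_rot: [-0.707, 0.707, 0.011, -0.015]
ft_force: [1.1, 0.2, 0.1]
opening: 17.3
```

```bash
python3 - <<'E'
from h import *
go((561.8,25.2,128),0.038)
cap('scene','s3');go((561.8,25.2,128),0.038)
crop('s3',330,170,450,270,6)
print(proj('scene',(637.5,72.7,60)),proj('scene',(637.5,72.7,102)))
E
```

```text
shift [-0.5  0.1  0.4] turn -0.12 | tcp [562.3  24.8 128.1] yaw 0.0359 clk 4.85 F [1.1 0.2 0.1] op 17.3
shift [-0.4  0.1  0.2] turn -0.11 | tcp [562.2  25.1 128.1] yaw 0.0361 clk 4.9 F [ 1.1 -0.8  0.6] op 16.8
(np.float64(375.2385174097267), np.float64(238.33294276636715)) (np.float64(377.3224545067105), np.float64(226.50552635853165))
```

View pics/s3_c330_170.png

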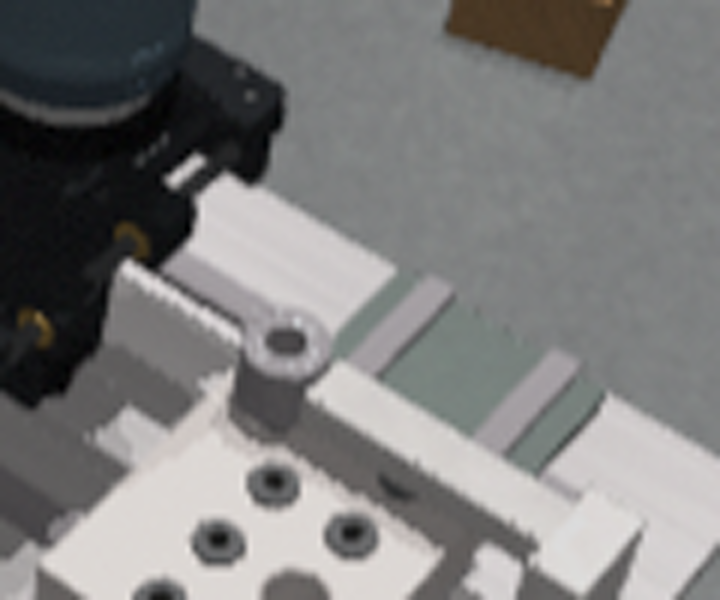

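```bash
python3 - <<'E'
from h import *
np.set_printoptions(precision=1,suppress=True)
def vials(tag,box):
    x0,y0,x1,y1=box;g=cv2.cvtColor(cv2.imread(f"pics/{tag}.png"),cv2.COLOR_BGR2GRAY)[y0:y1,x0:x1]
    G=cv2.resize(g,None,fx=8,fy=8,interpolation=cv2.INTER_CUBIC)
    k,l,st,c=cv2.connectedComponentsWithStats((G<120).astype(np.uint8))
    for i in range(1,k):
        if 1000<st[i,4]<6000:
            u,v=x0+(c[i,0]-3.5)/8,y0+(c[i,1]-3.5)/8;print(tag,round(u,1),round(v,1),st[i,2:],onz("scene",u,v,64)[:2])
vials("s3",(345,240,420,290));vials("scene0",(360,200,430,255))
E
```

```text
s3 346.5 247.4 [  50  116 2678] [608.5   4.7]
s3 375.1 250.6 [  66   53 2772] [660.6  41.9]
s3 388.1 259.0 [  68   56 2974] [695.4  43.4]
s3 365.9 260.3 [  68   56 2846] [662.2   7. ]
s3 378.9 269.6 [  86   71 4695] [697.9   7.2]
s3 356.3 270.3 [  69   59 3125] [663.7 -28. ]
s3 369.3 279.3 [  71   62 3194] [698.3 -26.7]
s3 347.4 287.6 [  56   40 1105] [678.  -74.4]
scene0 391.3 212.3 [  61   43 1653] [617.7 160. ]
scene0 362.5 221.5 [  69  109 4022] [586.2  89. ]
scene0 411.8 222.1 [  68   52 2736] [671.5 168.4]
scene0 391.3 223.2 [  67   54 2704] [638.4 132.2]
scene0 377.2 226.6 [  57   44 1995] [620.8 100.9]
scene0 403.7 230.7 [  65   53 2712] [672.9 133.7]
```

Call:
step_arm:
  increments:
    - [0,0,0,0,10]
    - [0,0,0,0,10]
    - [0,0,0,0,10]
    - [-8,0,9,0,10]
    - [-16,0,18,0,10]
    - [-24,0,28,0,10]
    - [-33,0,38,0,10]
    - [-41,0,48,0,10]
    - [-49,0,57,0,10]
    - [-55.5,0,64.6,0,10]
    - [-55.5,0,64.6,0,10]
    - [-55.5,0,64.6,0,10]

```text
clock: 6.1
tcp_pos: [503.7, 88.1, 128.1]
ee_rot: [-0.707, 0.707, 0.01, -0.016]
ft_force: [-1.3, 0.9, -2.5]
opening: 17.5
```

```bash
python3 - <<'E'
from h import *
np.set_printoptions(precision=1,suppress=True)
go((504.4,87.8,128),0.038)
cap('scene','s4')
go((504.4,87.8,128),0.038)
crop('s4',330,170,450,270,6)
x0,y0,x1,y1=345,190,450,270
g=cv2.cvtColor(cv2.imread(f"pics/s4.png"),cv2.COLOR_BGR2GRAY)[y0:y1,x0:x1]
G=cv2.resize(g,None,fx=8,fy=8,interpolation=cv2.INTER_CUBIC)
k,l,st,c=cv2.connectedComponentsWithStats((G<120).astype(np.uint8))
for i in range(1,k):
    if 1000<st[i,4]<6000:
        u,v=x0+(c[i,0]-3.5)/8,y0+(c[i,1]-3.5)/8;print(round(u,1),round(v,1),st[i,2:],onz("scene",u,v,64)[:2])
E
```

```text
shift [ 0.7  0.1 -0.4] turn -0.07 | tcp [503.7  88.1 128.1] yaw 0.0368 clk 6.1 F [-1.3  0.9 -2.5] op 17.5
shift [ 0.4  0.2 -0.1] turn -0.09 | tcp [504.   87.9 128.2] yaw 0.0365 clk 6.15 F [-0.9  1.4 -2.8] op 16.9
346.1 219.2 [  35   54 1151] [553.6  67.7]
392.7 220.4 [  62   50 2428] [635.7 141.3]
371.2 220.6 [  58   44 1518] [599.2 105.6]
403.5 230.4 [ 112  138 4257] [672.1 134.1]
377.2 226.6 [  55   40 1797] [620.9 100.9]
363.2 229.9 [  68   51 2500] [603.5  70.2]
354.0 238.8 [  68   54 2812] [605.1  35.2]
366.5 246.9 [  67   57 2833] [640.1  36.8]
431.8 265.7 [  72   87 1948] [775.3  95.1]
```

View pics/s4_c330_170.png

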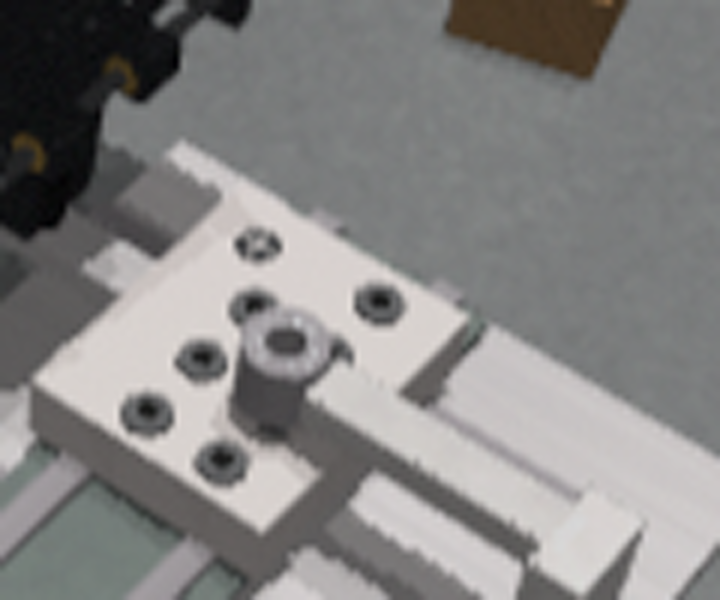

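Call:
step_arm:
  increments:
    - [0,0,0,0,30]
    - [0,0,0,0,60]
    - [0,0,0,0,88]
    - [0,0,0,0,88]
    - [0,0,0,0,88]
    - [0,-30,0,0,88]
    - [0,-75,0,0,88]
    - [0,-120,0,0,88]
    - [0,-145,0,0,88]

```text
clock: 7.05
tcp_pos: [506.2, 87.9, 277.1]
ee_rot: [-0.707, 0.707, 0.012, -0.014]
ft_force: [0.7, 0.1, -0.2]
opening: 86.8
```

```bash
python3 - <<'E'
from h import *
go((470,-178,275),0.1)
E
```

```text
shift [ -45.9    2.5 -264.4] turn -3.64 | tcp [506.2  87.9 277.1] yaw 0.0365 clk 7.05 F [ 0.7  0.1 -0.2] op 86.8
```

Call:
step_arm:
  increments:
    - [-5,0,-30,0,88]
    - [-12,0,-70,-1,88]
    - [-20,0,-115,-2,88]
    - [-28,0,-160,-3,88]
    - [-36,0,-205,-3.6,88]
    - [-42,0,-240,-3.6,88]
    - [-46,0,-264,-3.6,88]
    - [-46,0,-264,-3.6,88]
    - [-46,0,-264,-3.6,88]

```text
clock: 7.95
tcp_pos: [469.7, -177.7, 277.4]
ee_rot: [-0.706, 0.706, 0.034, -0.035]
ft_force: [-0.4, 0.8, 0.2]
opening: 88.0
```

```bash
python3 - <<'E'
from h import *
go((470,-178,275),0.1)
cap('wrist','w5');cap('scene','s5');crop('s5',330,170,450,270,6);crop('w5',220,130,400,280,4)
go((470,-178,275),0.1)
E
```

```text
shift [ 0.3  2.4 -0.4] turn -0.12 | tcp [ 469.7 -177.7  277.4] yaw 0.0979 clk 7.95 F [-0.4  0.8  0.2] op 88.0
shift [-0.1  2.4 -1.4] turn 0.01 | tcp [ 469.9 -176.6  277.4] yaw 0.1001 clk 8.05 F [-0.1  0.6 -0.2] op 88.2
```

View pics/w5.png

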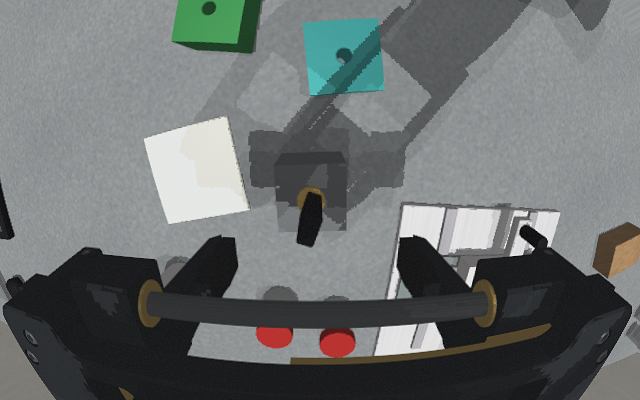

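View pics/w5_c220_130.png

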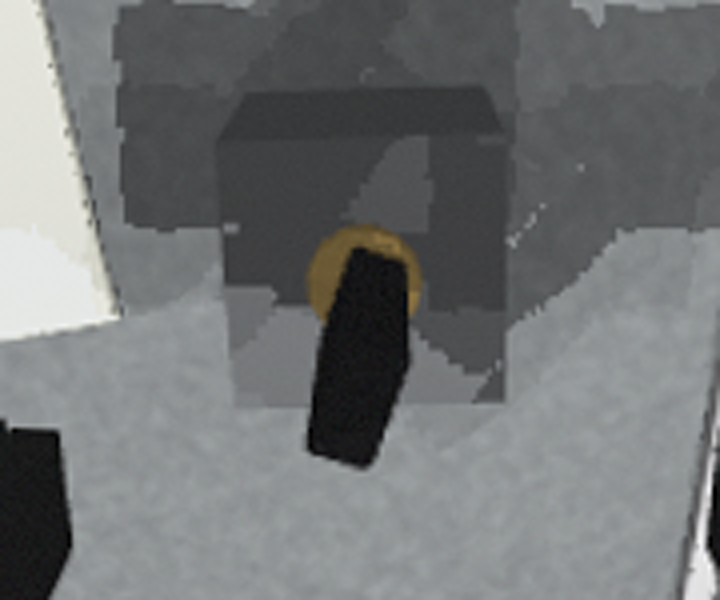

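View pics/s5_c330_170.png

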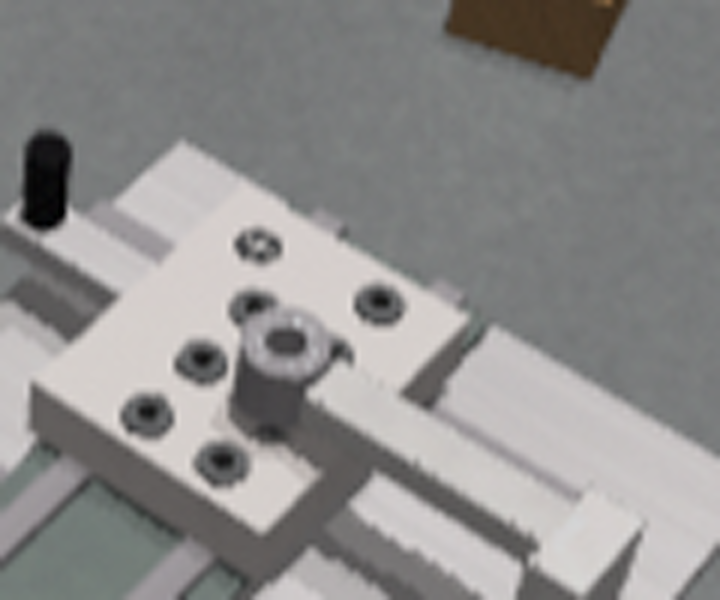

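```bash
python3 - <<'E'
from h import *
import pickle
b=cv2.imread("pics/w5.png")[180:255,285:340];b=np.clip(b.astype(float)*5,0,255).astype(np.uint8)
cv2.imwrite("pics/w5e.png",cv2.resize(b,None,fx=8,fy=8,interpolation=cv2.INTER_CUBIC))
s=pickle.load(open("pics/w5.pkl","rb"))
for z in(148,88):
  for q in((308,452),(370,468),(408,355),(322,370),(350,248),(405,265)):
    print(z,q,onz("wrist",220+q[0]/4,130+q[1]/4,z,s).round(1))
print("collar",onz("wrist",220+365/4,130+277/4,78,s).round(1))
for q in((216,143),(500,137),(505,403),(235,407)): print(onz("wrist",220+q[0]/4,130+q[1]/4,70,s).round(1))
q=[(144,138),(226,117),(250,210),(169,224)]
print("tile",np.mean([onz("wrist",*p,5,s) for p in q],0))
E
```

```text
148 (308, 452) [ 497.  -191.8  148. ]
148 (370, 468) [ 499.2 -179.7  148. ]
148 (408, 355) [ 475.  -174.9  148. ]
148 (322, 370) [ 479.6 -190.5  148. ]
148 (350, 248) [ 455.5 -187.4  148. ]
148 (405, 265) [ 457.7 -177.2  148. ]
88 (308, 452) [ 527.3 -193.2   88. ]
88 (370, 468) [ 530.1 -177.7   88. ]
88 (408, 355) [ 499.2 -171.5   88. ]
88 (322, 370) [ 505.1 -191.5   88. ]
88 (350, 248) [ 474.1 -187.5   88. ]
88 (405, 265) [ 476.9 -174.5   88. ]
collar [ 484.1 -183.3   78. ]
[ 456.4 -222.2   70. ]
[ 448.4 -154.3   70. ]
[ 517.4 -144.2   70. ]
[ 525.5 -213.5   70. ]
tile [ 489.7832502  -331.08697791    5.        ]
```

View pics/w5e.png

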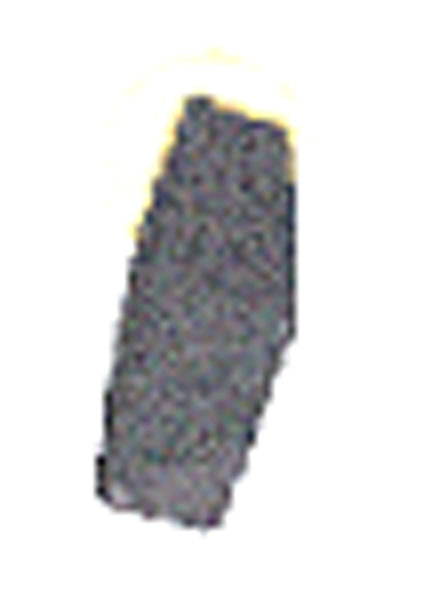

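```bash
python3 -c "
from h import *
go((485.3,-183.3,225),-0.19);go((485.3,-183.3,163),-0.19)"
```

```text
shift [14.7 52.4 -8.2] turn 16.62 | tcp [ 469.9 -176.6  277.4] yaw 0.1001 clk 8.05 F [-0.1  0.6 -0.2] op 88.2
shift [ 14.9 114.4  -8.1] turn 16.62 | tcp [ 469.9 -176.6  277.4] yaw 0.1001 clk 8.05 F [-0.1  0.6 -0.2] op 88.2
```

Call:
step_arm:
  increments:
    - [5,10,-3,5,88]
    - [10,20,-6,10,88]
    - [15,30,-8,15,88]
    - [15,45,-8,16.6,88]
    - [15,52,-8,16.6,88]
    - [15,52,-8,16.6,88]

```text
clock: 8.65
tcp_pos: [485.1, -181.7, 224.3]
ee_rot: [0.704, -0.704, 0.068, -0.065]
ft_force: [-0.1, 0.5, 0.3]
opening: 88.1
```

```bash
python3 -c "
from h import *
s,b,d=cap('wrist','w6');go((485.3,-183.3,163),-0.19)
b=b[150:330,240:400];b=np.clip(b.astype(float)*3,0,255).astype(np.uint8)
cv2.imwrite('pics/w6e.png',cv2.resize(b,None,fx=4,fy=4))
import itertools
c,sn=np.cos(-.19),np.sin(-.19)
for dx,dy in itertools.product((13,-13),(7,-7)): 
  u,v=proj('wrist',(485.3+c*dx-sn*dy,-183.3+sn*dx+c*dy,148),s);print(4*(u-240),4*(v-150))"
```

```text
shift [ 0.2 62.2 -1.1] turn 0.14 | tcp [ 485.5 -182.2  225.2] yaw -0.1876 clk 8.7 F [ 0.3 -0.1 -0.7] op 88.1
356.05922697785445 456.1336064148495
261.63536066882943 455.86007615281756
359.54835324056626 295.55553555112317
259.4486416505615 295.25076404664503
```

View pics/w6e.png

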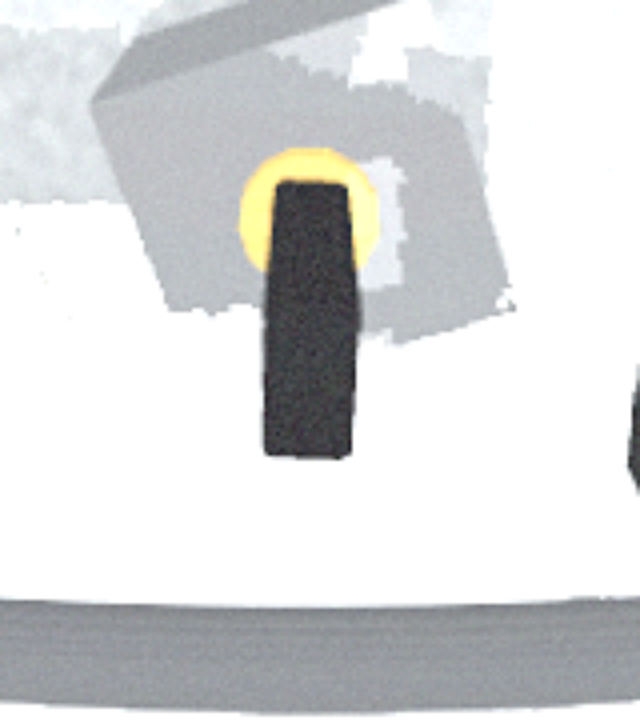

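Call:
step_arm:
  increments:
    - [0,12,-0.5,0,88]
    - [0,25,-0.5,0,88]
    - [0,40,-0.5,0,88]
    - [0,52,-0.5,0,88]
    - [0,62,-0.5,0,88]
    - [0,62,-0.5,0,60]
    - [0,62,-0.5,0,30]
    - [0,62,-0.5,0,5]
    - [0,62,-0.5,0,5]
    - [0,62,-0.5,0,5]
    - [0,62,-0.5,0,5]
    - [0,62,-0.5,0,5]

```text
clock: 9.9
tcp_pos: [485.3, -182.7, 163.3]
ee_rot: [-0.704, 0.704, -0.067, 0.065]
ft_force: [0.1, -0.6, 0.0]
opening: 34.3
```

Call:
step_arm:
  increments:
    - [0,0,0,0,5]
    - [0,0,0,0,5]
    - [0,0,0,0,5]
    - [0,0,0,0,5]
    - [0,0,0,0,5]

```text
clock: 10.4
tcp_pos: [485.3, -182.7, 163.3]
ee_rot: [-0.704, 0.704, -0.067, 0.065]
ft_force: [-0.6, -0.0, 0.1]
opening: 13.6
```

Call:
step_arm:
  increments:
    - [0,0,0,0,5]
    - [0,0,0,0,5]
    - [0,-5,0,0,5]
    - [0,-15,0,0,5]
    - [0,-30,0,0,5]
    - [0,-48,0,0,5]
    - [0,-70,0,0,5]
    - [0,-95,0,0,5]
    - [0,-120,0,0,5]
    - [0,-140,0,0,5]
    - [0,-140,0,0,5]

```text
clock: 11.5
tcp_pos: [486.9, -183.5, 307.3]
ee_rot: [-0.703, 0.705, -0.065, 0.067]
ft_force: [0.2, -0.3, -1.0]
opening: 14.2
```

```bash
python3 -c "
from h import *
s,b,d=cap('scene','s7');go((637.3,72.8,300),-0.19)
crop('s7',200,150,360,300,4)"
```

```text
shift [100.8   4.6 279.5] turn 0.14 | tcp [ 486.2 -183.   305.1] yaw -0.1875 clk 11.55 F [-0.8 -0.2 -1.6] op 13.6
```

View pics/s7_c200_150.png

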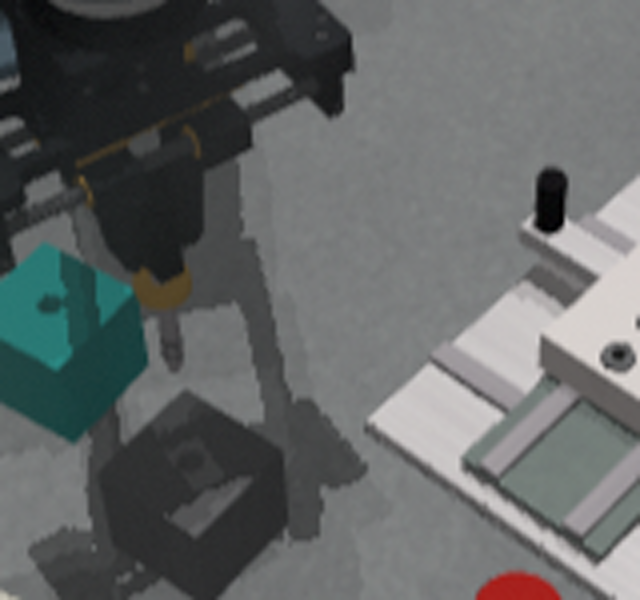

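Call:
step_arm:
  increments:
    - [10,0,28,0,5]
    - [20,0,56,0,5]
    - [32,0,90,0,5]
    - [46,0,127,0,5]
    - [60,0,165,0,5]
    - [72,0,200,0,5]
    - [84,0,232,0,5]
    - [92,3,257,0,5]
    - [97,8,271,0,5]
    - [100.8,12,279.5,0,5]
    - [100.8,14,279.5,0,5]
    - [100.8,14,279.5,0,5]

```text
clock: 12.75
tcp_pos: [636.8, 71.9, 289.5]
ee_rot: [-0.703, 0.705, -0.067, 0.066]
ft_force: [-0.2, 0.0, -1.0]
opening: 13.8
```

```bash
python3 -c "
from h import *
go((637.3,72.8,290),-0.19)
s,b,d=cap('scene','s8');cap('wrist','w8');cap('top','t8');go((637.3,72.8,290),-0.19)
print(proj('scene',s['tcp_pos']-[0,0,155]),proj('scene',s['tcp_pos']-[0,0,93]), proj('scene',(637.4,72.5,102)))
crop('s8',330,150,450,250,6);crop('t8',235,100,345,220,5)"
```

```text
shift [ 0.3 -0.5  1. ] turn 0.11 | tcp [636.8  71.9 289.5] yaw -0.1882 clk 12.75 F [-0.2  0.  -1. ] op 13.8
shift [-0.1  0.9  1.1] turn 0.07 | tcp [637.2  71.7 290.9] yaw -0.1888 clk 12.9 F [-0.9 -0.6 -1.9] op 13.7
(np.float64(378.54008031232314), np.float64(216.89520863192544)) (np.float64(381.98582716265616), np.float64(197.21412925517865)) (np.float64(377.2318242686826), np.float64(226.5313248600848))
```

View pics/s8_c330_150.png

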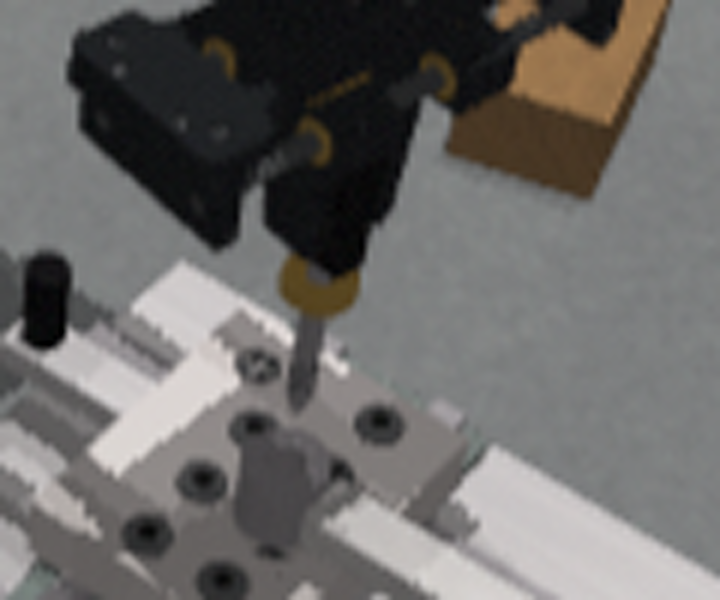

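View pics/w8.png

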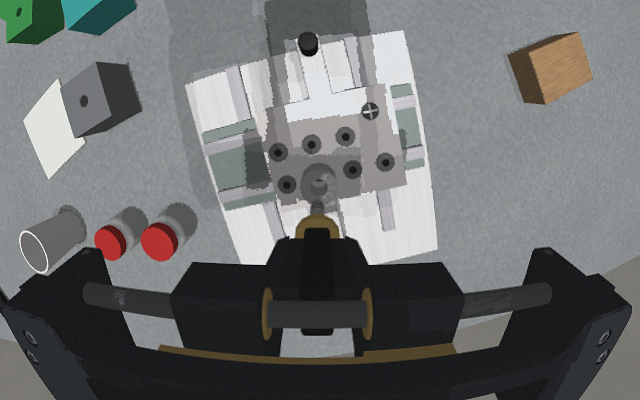

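View pics/t8_c235_100.png

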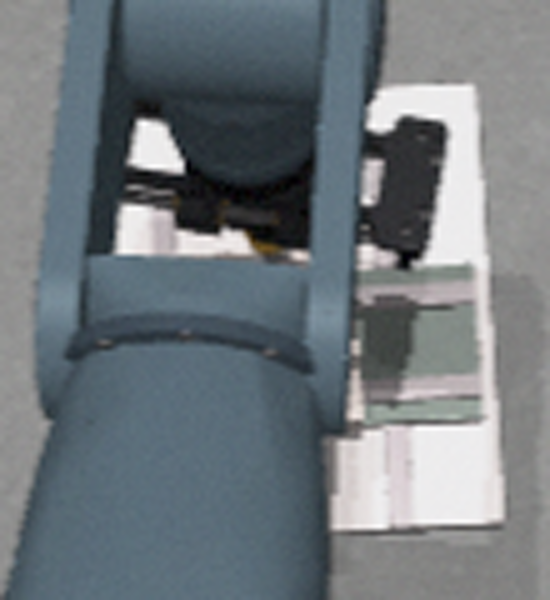

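```bash
python3 -c "
from h import *
import pickle
s=pickle.load(open('pics/s8.pkl','rb'))
for z0,(u,v) in((155,(379.8,218.3)),(93,(383,198.8))):
  z=s['tcp_pos'][2]-z0;print(onz('scene',u,v,z)-s['tcp_pos'])
s=pickle.load(open('pics/w8.pkl','rb'))
print('wrist pred mouth',proj('wrist',(637.4,72.5,102),s),'tip',proj('wrist',s['tcp_pos']-[0,0,155],s))
b=cv2.imread('pics/w8.png')[150:260,260:380];cv2.imwrite('pics/w8e.png',cv2.resize(np.clip(b*1.8,0,255).astype(np.uint8),None,fx=5,fy=5,interpolation=cv2.INTER_CUBIC))"
```

```text
[   4.47205093   -1.32875546 -155.        ]
[  4.3006629   -2.17636046 -93.        ]
wrist pred mouth (np.float64(320.41814486928575), np.float64(188.2187233955306)) tip (np.float64(319.64276462573713), np.float64(199.52747624130484))
```

View pics/w8e.png

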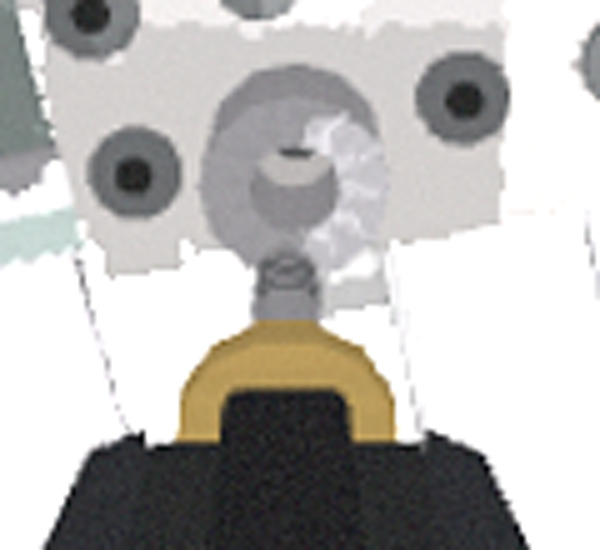

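```bash
cat >> h.py <<'E'
def tri(obs):
    A=np.zeros((3,3));b=np.zeros(3)
    for n,u,v,s in obs:
        o,d=ray(n,u,v,s);d=d/np.linalg.norm(d);P=np.eye(3)-np.outer(d,d);A+=P;b+=P@o
    X=np.linalg.solve(A,b);return X
E
python3 -c "
from h import *
import pickle
ss=pickle.load(open('pics/s8.pkl','rb'));s=pickle.load(open('pics/w8.pkl','rb'))
print('tip',tri([('scene',379.8,218.3,ss),('wrist',317.6,204,s)]),s['tcp_pos'])
print('mouth',tri([('scene',377.2,226.56,ss),('wrist',318.8,187.4,s)]))
for z in (135.5,):print(onz('wrist',317.6,204,z,s),onz('scene',379.8,218.3,z))
print(onz('wrist',318.8,187.4,102,s))
"
```

```text
tip [641.02062377  69.76166615 134.85788456] [636.93838835  71.69858101 290.14013287]
mouth [636.9358097   71.70130265 102.09164938]
[640.28771793  69.376468   135.5       ] [641.71392008  69.80169259 135.5       ]
[636.3585493  71.1918846 102.       ]
```

Call:
step_arm:
  increments:
    - [-2,3,0.7,0,5]
    - [-4.4,8,1.3,0,5]
    - [-4.4,14,1.3,0,5]
    - [-4.4,20,1.3,0,5]
    - [-4.4,23,1.3,0,5]
    - [-4.4,23,1.3,0,5]

```text
clock: 13.5
tcp_pos: [632.8, 73.8, 266.9]
ee_rot: [-0.703, 0.705, -0.067, 0.066]
ft_force: [-0.9, 0.6, -1.8]
opening: 13.8
```

```bash
python3 -c "
from h import *
s,b,d=cap('scene','s9');s,b,d=cap('wrist','w9');go((632.8,73.8,257),-0.19)
crop('s9',340,180,420,250,8)
b=b[150:260,260:380];cv2.imwrite('pics/w9e.png',cv2.resize(np.clip(b*1.8,0,255).astype(np.uint8),None,fx=5,fy=5,interpolation=cv2.INTER_CUBIC))"
```

```text
shift [-0.4 10.8  0. ] turn 0.07 | tcp [633.2  73.7 267.8] yaw -0.1888 clk 13.6 F [ 0.6 -0.  -0.7] op 13.6
```

View pics/w9e.png

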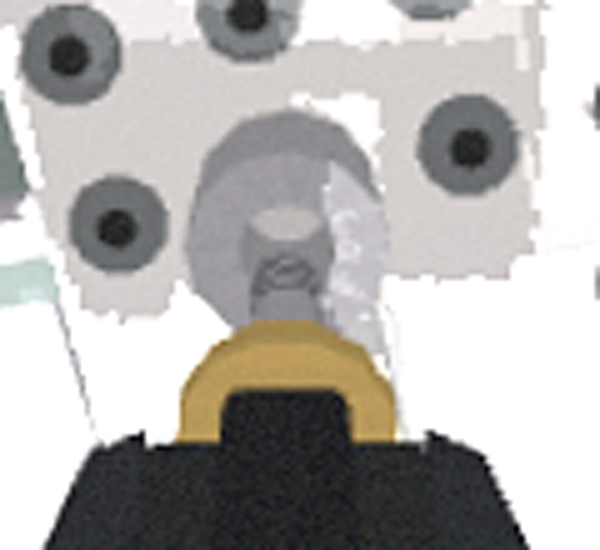

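View pics/s9_c340_180.png

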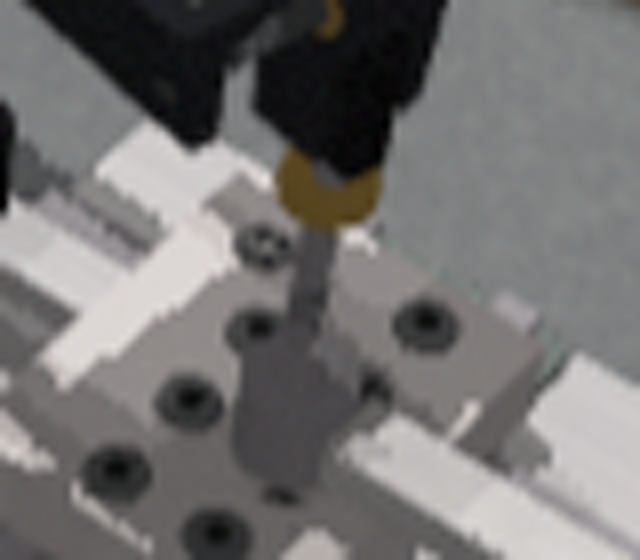

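```bash
python3 -c "
from h import *
import pickle
s=pickle.load(open('pics/w9.pkl','rb'))
print(onz('wrist',317.4,198.5,102,s),onz('wrist',317.1,204.2,s['tcp_pos'][2]-155.1,s),s['tcp_pos'])"
```

```text
[635.34953221  71.49171825 102.        ] [636.72747259  70.99827406 112.32259638] [633.03601636  73.76169574 267.42259638]
```

Call:
step_arm:
  increments:
    - [-0.7,4,0.2,0,5]
    - [-0.7,8,0.2,0,5]
    - [-0.7,12,0.2,0,5]
    - [-0.7,16,0.2,0,5]
    - [-0.7,20,0.2,0,5]
    - [-0.7,25,0.2,0,5]
    - [-0.7,25,0.2,0,5]

```text
clock: 14.3
tcp_pos: [632.3, 74.0, 241.8]
ee_rot: [-0.703, 0.705, -0.067, 0.067]
ft_force: [0.2, -0.8, -1.0]
opening: 13.7
```

```bash
python3 -c "
from h import *
s,b,d=cap('scene','s10');s,b,d=cap('wrist','w10');go((632.8,73.8,195),-0.19)
crop('s10',340,180,420,250,8)
b=b[150:260,260:380];cv2.imwrite('pics/w10e.png',cv2.resize(np.clip(b*1.8,0,255).astype(np.uint8),None,fx=5,fy=5,interpolation=cv2.INTER_CUBIC))"
```

```text
shift [ 0.3 47.6 -0. ] turn 0.07 | tcp [632.5  74.  242.6] yaw -0.1888 clk 14.4 F [ 0.6  0.1 -0.9] op 13.7
```

View pics/w10e.png

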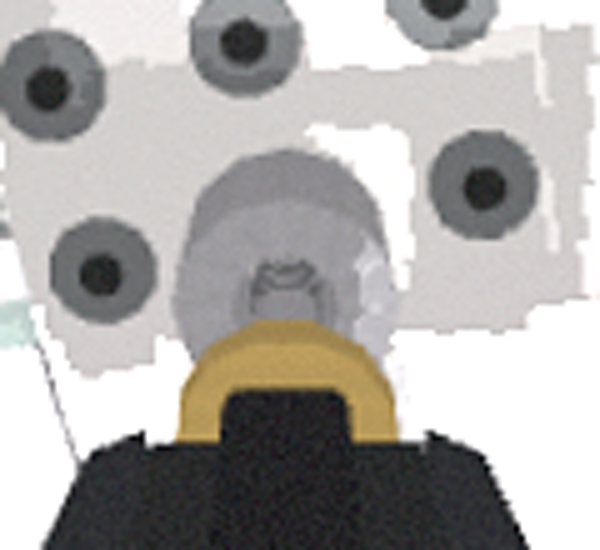

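View pics/s10_c340_180.png

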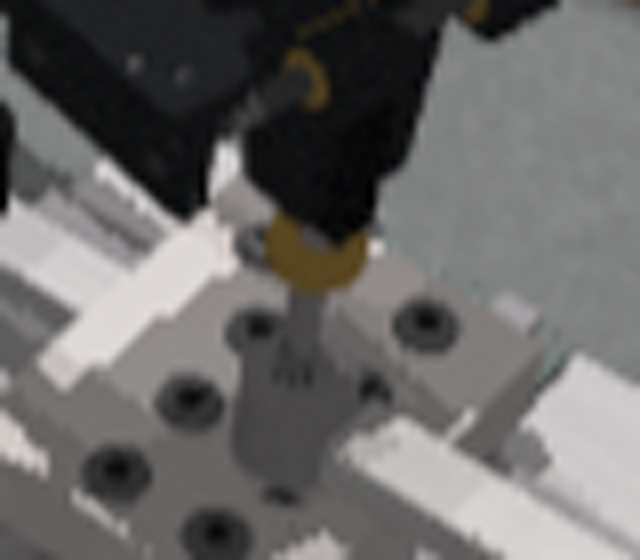

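Call:
step_arm:
  increments:
    - [0,4,0,0,5]
    - [0,8,0,0,5]
    - [0,12,0,0,5]
    - [0,16,0,0,5]
    - [0,20,0,0,5]
    - [0,24,0,0,5]
    - [0,28,0,0,5]
    - [0,32,0,0,5]
    - [0,36,0,0,5]
    - [0,40,0,0,5]
    - [0,42,0,0,5]

```text
clock: 15.5
tcp_pos: [632.4, 73.9, 200.1]
ee_rot: [-0.703, 0.705, -0.067, 0.067]
ft_force: [0.1, -0.3, -1.2]
opening: 14.0
```

Call:
step_arm:
  increments:
    - [0,1,0,0,5]
    - [0,2,0,0,5]
    - [0,3,0,0,5]
    - [0,4,0,0,5]

```text
clock: 15.9
tcp_pos: [632.5, 73.9, 196.2]
ee_rot: [-0.703, 0.705, -0.067, 0.067]
ft_force: [0.7, 1.1, -1.2]
opening: 13.6
```

Call:
step_arm:
  increments:
    - [0,0.6,0,0,5]
    - [0,1.2,0,0,5]
    - [0,1.8,0,0,5]
    - [0,2.0,0,0,5]

```text
clock: 16.3
tcp_pos: [632.6, 73.9, 195.3]
ee_rot: [-0.703, 0.705, -0.066, 0.067]
ft_force: [-4.0, -0.8, 6.5]
opening: 13.6
```

```bash
python3 -c "
from h import *
s,b,d=cap('scene','s11');go((632.8,73.8,195),-0.19)
crop('s11',340,180,420,250,8)"
```

```text
shift [ 0.2  0.3 -0.1] turn 0.07 | tcp [632.6  73.9 195.3] yaw -0.1887 clk 16.35 F [-3.3 -1.2  5.2] op 13.8
```

View pics/s11_c340_180.png

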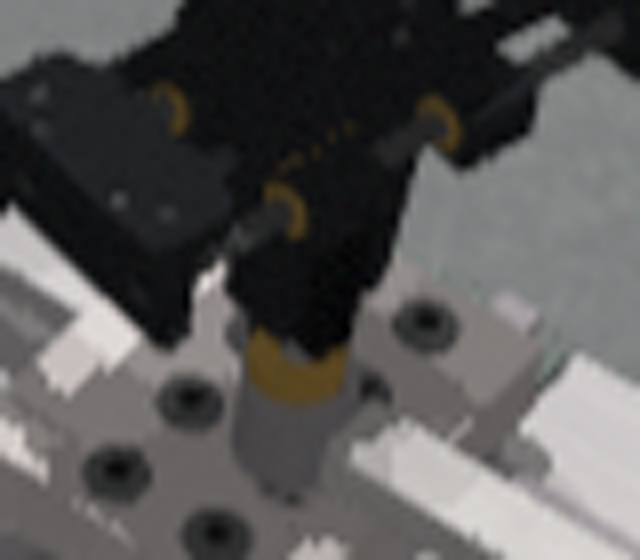

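Call:
step_arm:
  increments:
    - [0,0.5,0,0,5]
    - [0,0.5,0,0,5]
    - [0,0.5,0,0,5]
    - [0,0.5,0,0,5]
    - [0,0.5,0,0,5]

```text
clock: 16.85
tcp_pos: [632.7, 73.9, 195.2]
ee_rot: [-0.703, 0.705, -0.066, 0.067]
ft_force: [-2.3, -0.2, 5.8]
opening: 14.0
```

Call:
step_arm:
  increments:
    - [0,-5,0,0,5]
    - [0,-12,0,0,5]
    - [0,-20,0,0,5]
    - [0,-28,0,0,5]
    - [0,-36,0,0,5]
    - [0,-44,0,0,5]
    - [0,-52,0,0,5]
    - [0,-60,0,0,5]
    - [0,-70,0,0,5]
    - [0,-80,0,0,5]
    - [0,-90,0,0,5]
    - [0,-90,0,0,5]

```text
clock: 18.05
tcp_pos: [633.5, 74.1, 287.6]
ee_rot: [-0.703, 0.705, -0.065, 0.068]
ft_force: [-0.2, 0.6, -1.7]
opening: 13.9
```

```bash
python3 -c "
from h import *
s,b,d=cap('scene','s12');go((632.8,73.8,285),-0.19)
crop('s12',340,160,440,250,6)"
```

```text
shift [-0.2  1.5 -0.3] turn 0.08 | tcp [633.1  74.1 286.5] yaw -0.1887 clk 18.1 F [-0.1 -0.2 -1.1] op 13.7
```

View pics/s12_c340_160.png

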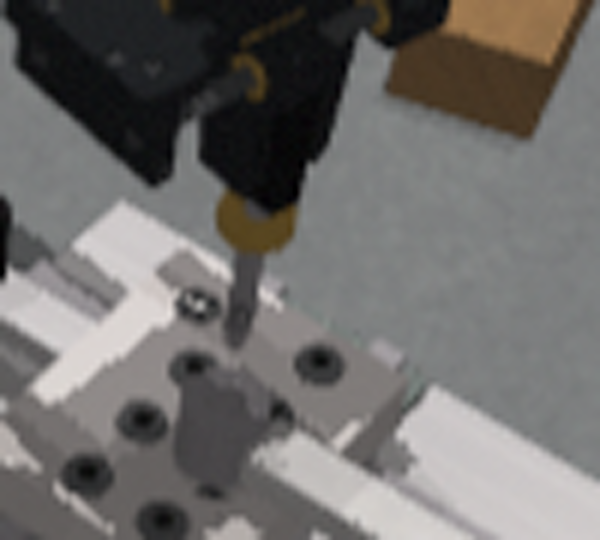

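```bash
python3 -c "
from h import *
go((427.4,-190.5,290),0.117)"
```

```text
shift [-152.4   -3.4 -298.5] turn -17.51 | tcp [633.1  74.1 286.5] yaw -0.1887 clk 18.1 F [-0.1 -0.2 -1.1] op 13.7
```

Call:
step_arm:
  increments:
    - [-8,-5,-15,0,5]
    - [-20,-10,-40,0,5]
    - [-37,-10,-72,0,5]
    - [-55,-10,-107,-2,5]
    - [-73,-10,-142,-5,5]
    - [-90,-10,-177,-8,5]
    - [-107,-10,-212,-11,5]
    - [-123,-6,-244,-14,5]
    - [-137,-3,-270,-17,5]
    - [-147,-3,-288,-17.5,5]
    - [-152.4,-3,-298.5,-17.5,5]
    - [-152.4,-3,-298.5,-17.5,5]

```text
clock: 19.3
tcp_pos: [426.9, -191.3, 289.4]
ee_rot: [-0.705, 0.707, 0.041, -0.04]
ft_force: [-0.4, 0.3, -1.1]
opening: 13.7
```

Call:
step_arm:
  increments:
    - [0,-1,0,0,5]
    - [0,0,0,0,5]

```text
clock: 19.5
tcp_pos: [427.4, -190.7, 289.6]
ee_rot: [-0.705, 0.707, 0.042, -0.04]
ft_force: [0.3, 0.7, -1.0]
opening: 14.1
```

```bash
python3 -c "
from h import *
s,b,d=cap('scene','s13');go((427.4,-190.5,205),0.117);crop('s13',180,150,320,300,4)"
```

```text
shift [-0.1 84.3  0.3] turn -0.09 | tcp [ 427.4 -190.6  289.3] yaw 0.1155 clk 19.55 F [-0.   0.6 -1.5] op 13.7
```

View pics/s13.png

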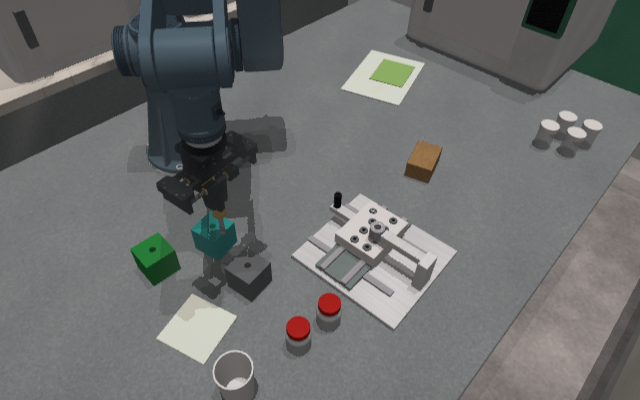

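```bash
python3 -c "
from h import *
print(onz('scene',212,227,70),onz('top',370,252,70),onz('top',*proj('top',(487,-183,70)),70))"
```

```text
[ 349.77402167 -168.17239634   70.        ] [ 348.58562975 -161.42045528   70.        ] [ 487. -183.   70.]
```

Call:
step_arm:
  increments:
    - [0,15,0,0,5]
    - [0,32,0,0,5]
    - [0,50,0,0,5]
    - [0,68,0,0,5]
    - [0,80,0,0,5]
    - [0,84,0,0,5]
    - [0,84,0,0,5]

```text
clock: 20.25
tcp_pos: [427.6, -190.4, 205.0]
ee_rot: [-0.705, 0.707, 0.042, -0.04]
ft_force: [-0.6, 0.2, -0.6]
opening: 13.6
```

Call:
step_arm:
  increments:
    - [5,0,0,0,5]
    - [10,0,0,0,5]
    - [15,0,0,0,5]
    - [20,0,0,0,5]
    - [25,0,0,0,5]
    - [30,1,0,0,5]
    - [35,2,0,0,5]
    - [38,3,0,0,5]

```text
clock: 21.05
tcp_pos: [464.9, -186.3, 202.4]
ee_rot: [-0.705, 0.707, 0.041, -0.042]
ft_force: [-6.4, 0.1, 5.2]
opening: 14.0
```

```bash
python3 -c "
from h import *
s,b,d=cap('scene','s14');go((427.4,-190.5,205),0.117);crop('s14',180,170,320,300,5);crop('s14',180,170,320,290,5)"
```

```text
shift [-37.9  -2.7   0.1] turn -0.02 | tcp [ 465.1 -186.2  202.2] yaw 0.1166 clk 21.1 F [-6.5 -0.2  3. ] op 13.6
```

View pics/s14_c180_170.png

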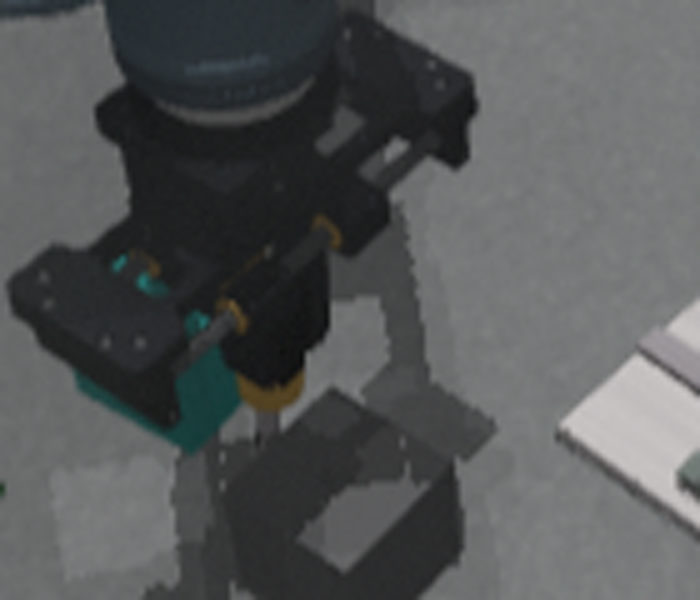

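Call:
step_arm:
  increments:
    - [6,1,0,0,5]
    - [12,2.5,0,0,5]
    - [18,4.5,0,0,5]
    - [24,7,0,0,5]
    - [29,10,0,0,5]
    - [34,13,0,0,5]
    - [39,16.5,0,0,5]
    - [43,20,0,0,5]
    - [47,24,0,0,5]
    - [51,28,0,0,5]

```text
clock: 22.1
tcp_pos: [516.7, -180.8, 175.4]
ee_rot: [-0.705, 0.707, 0.041, -0.041]
ft_force: [-2.2, -0.6, 8.0]
opening: 13.8
```

```bash
python3 -c "
from h import *
s,b,d=cap('scene','s15');s,b,d=cap('wrist','w15');go((427.4,-190.5,205),0.117);crop('s15',180,170,320,290,5)"
```

```text
shift [-89.6 -30.    0.6] turn 0.01 | tcp [ 516.4 -180.7  174.8] yaw 0.1172 clk 22.2 F [-2.2 -0.7  4.3] op 13.7
```

View pics/s15_c180_170.png

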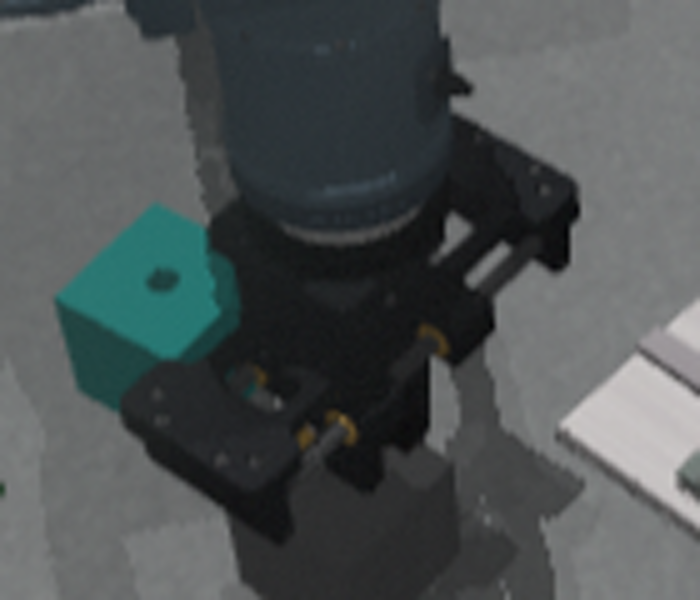

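View pics/w15.png

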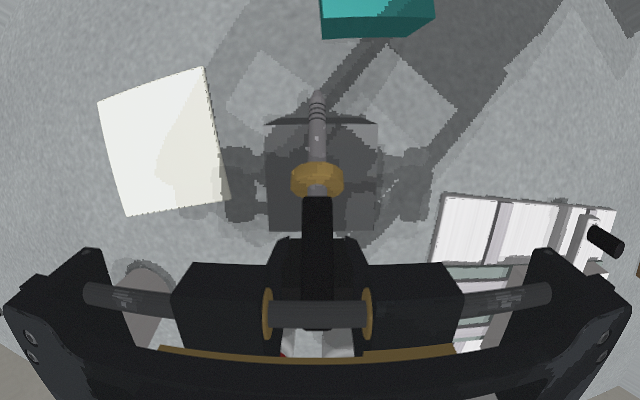

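Call:
step_arm:
  increments:
    - [4,5,0,0,5]
    - [8,10,0,0,5]
    - [11,15,0,0,5]
    - [14,20,0,0,5]
    - [20,21,0,0,5]
    - [26,22,0,0,5]
    - [32,22,0,0,5]
    - [38,22,0,0,5]
    - [44,22,0,0,5]
    - [50,22,0,0,5]
    - [58,22,0,0,5]
    - [66,22,0,0,5]

```text
clock: 23.4
tcp_pos: [582.8, -173.0, 153.0]
ee_rot: [-0.705, 0.707, 0.041, -0.042]
ft_force: [-2.1, -0.7, 2.5]
opening: 13.5
```

```bash
python3 -c "
from h import *
s,b,d=cap('scene','s16');s,b,d=cap('wrist','w16');go((487+95*.993,-183.5+95*.117,130),0.117);crop('s16',180,170,320,290,5)"
```

```text
shift [-2.8 23.6  1.1] turn 0.03 | tcp [ 584.2 -173.1  153.6] yaw 0.1175 clk 23.5 F [2.7 0.7 4.2] op 13.4
```

View pics/s16_c180_170.png

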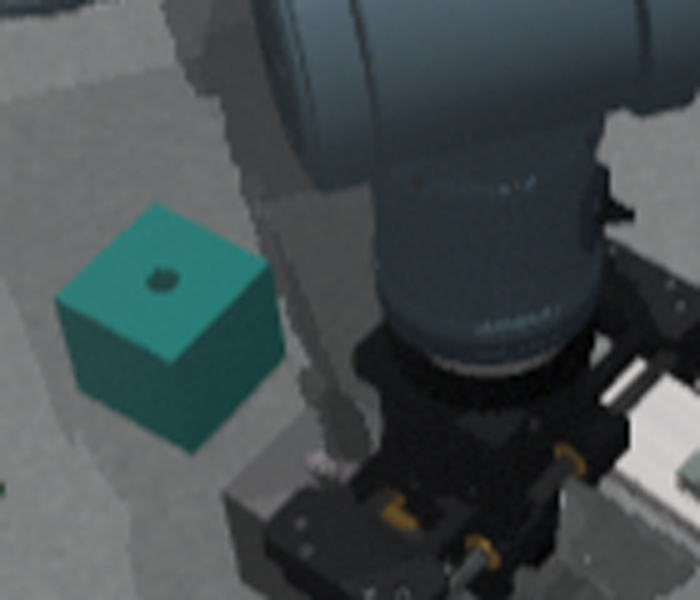

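View pics/w16.png

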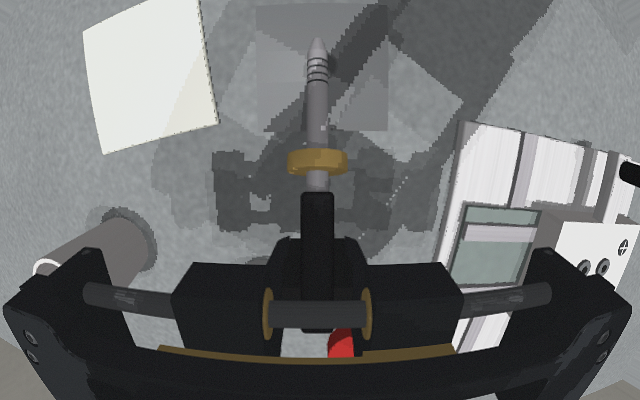

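Call:
step_arm:
  increments:
    - [0,4,0,0,5]
    - [0,8,0,0,5]
    - [0,12,0,0,5]
    - [0,16,0,0,5]
    - [0,20,0,0,5]
    - [0,24,0,0,5]
    - [0,27,0,0,5]
    - [0,30,0,0,5]
    - [0,32,0,0,5]
    - [0,32,0,0,5]

```text
clock: 24.5
tcp_pos: [584.1, -173.2, 121.2]
ee_rot: [-0.704, 0.707, 0.042, -0.041]
ft_force: [2.7, -0.3, 3.5]
opening: 13.2
```

```bash
python3 -c "
from h import *
s,b,d=cap('wrist','w17');go((487+95*.993,-183.5+95*.117,120),0.117)"
```

```text
shift [-2.6  1.3  1.1] turn 0.03 | tcp [ 584.1 -173.2  121.3] yaw 0.1175 clk 24.55 F [3.4 0.3 3.1] op 13.2
```

View pics/w17.png

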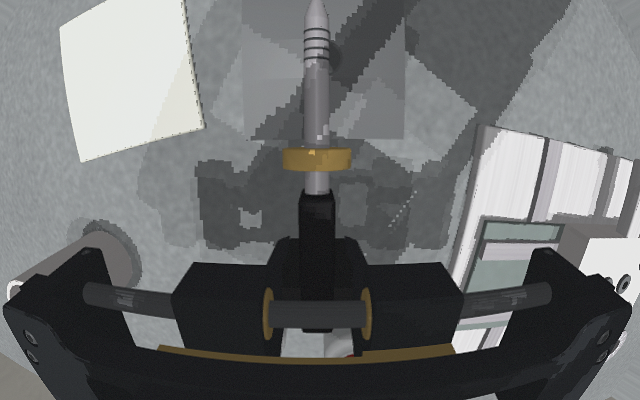

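Call:
step_arm:
  increments:
    - [0,-8,0,0,5]
    - [0,-22,0,0,5]
    - [0,-42,0,0,5]
    - [0,-65,0,0,5]
    - [0,-88,0,0,5]
    - [0,-108,0,0,5]
    - [0,-122,0,0,5]
    - [0,-130,0,0,5]
    - [0,-130,0,0,5]

```text
clock: 25.45
tcp_pos: [584.0, -172.9, 252.5]
ee_rot: [-0.704, 0.708, 0.043, -0.04]
ft_force: [0.2, -0.3, -0.8]
opening: 13.3
```

```bash
python3 -c "
from h import *
s,b,d=cap('scene','s18');s,b,d=cap('wrist','w18');go((487+95*.993,-183.5+95*.117,250),0.117)
u=Rq(s['ee_rot'])[:,0]
g=s['tcp_pos']-[0,0,45];print(proj('scene',g-110*u),proj('wrist',g-110*u,s),proj('wrist',g-48*u,s))
crop('s18',180,150,320,270,5);crop('w18',240,0,400,120,4)"
```

```text
shift [-1.9  0.5  0.4] turn 0.02 | tcp [ 583.3 -172.5  250.5] yaw 0.1174 clk 25.55 F [ 0.4  0.1 -2.4] op 13.2
(np.float64(235.29042940193), np.float64(220.81642759220148)) (np.float64(320.8977638383791), np.float64(29.399905379647038)) (np.float64(320.6499528083598), np.float64(176.4956306587779))
```

View pics/s18_c180_150.png

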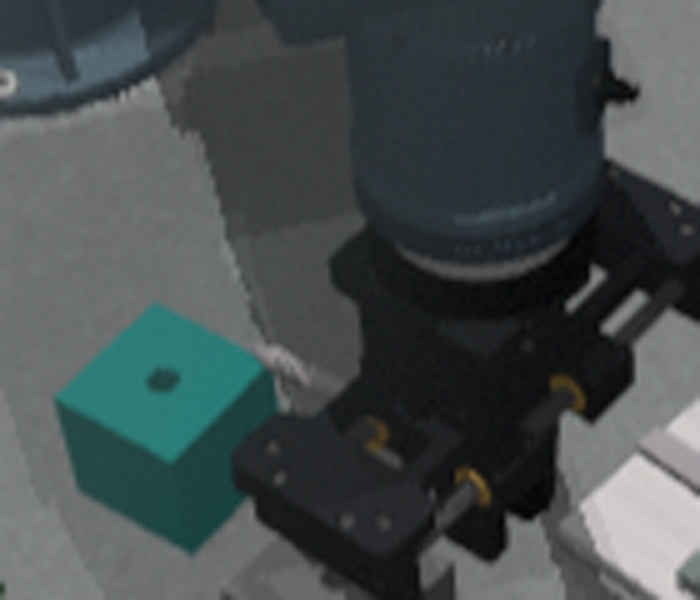

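View pics/w18.png

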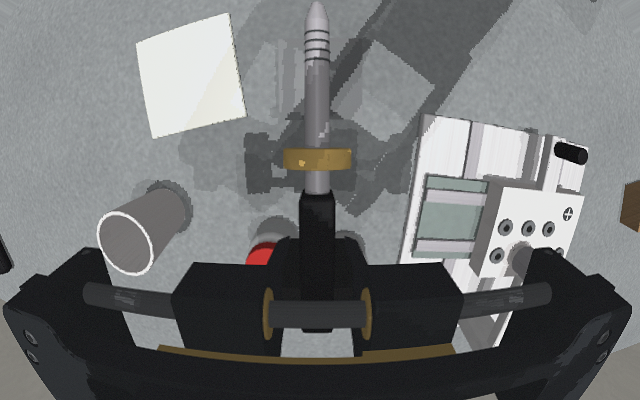

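```bash
python3 -c "
from h import *
from scipy.optimize import least_squares
c=cams.calibration('wrist');M=c['mount']
def pt(u,v):
    x=(u-c['cx'])/c['fx'];y=(v-c['cy'])/c['fy'];th=np.hypot(x,y);k=np.sinc(th/np.pi)
    return M[:3,3],M[:3,:3]@np.array([x*k,y*k,np.cos(th)])
def px(P):
    p=M[:3,:3].T@(P-M[:3,3]);r=np.hypot(p[0],p[1]);th=np.arctan2(r,p[2]);return c['cy']+c['fy']*th*p[1]/r
# rod: grip (gx,45) tool x,y ; direction -cos a, sin a(down positive y)
def model(gx,gy,a):
    f=lambda s,r=0:px(np.array([gx-s*np.cos(a)+r*np.sin(a)*-1,gy+s*np.sin(a)-r*np.cos(a),0]))
    # r = offset toward the camera (up)
    return f
for gx in(0,4):
  for a in np.radians([-12,-8,-4,0,4,8]):
    f=model(gx,45,a);print(gx,round(np.degrees(a)),'tip',round(f(110),1),'collar top near/far rim',round(f(48,14),1),round(f(40,14),1),'handle end',round(f(30,13),1))
"; python3 -c "
from h import *
crop('w18',250,0,390,220,3.5)"
```

```text
0 -12 tip 21.9 collar top near/far rim 204.0 222.3 handle end 241.7
0 -8 tip 23.4 collar top near/far rim 197.1 216.1 handle end 236.8
0 -4 tip 26.0 collar top near/far rim 191.1 210.5 handle end 232.1
0 0 tip 29.6 collar top near/far rim 185.8 205.4 handle end 227.8
0 4 tip 34.0 collar top near/far rim 181.3 201.0 handle end 223.9
0 8 tip 39.0 collar top near/far rim 177.6 197.1 handle end 220.3
4 -12 tip 33.0 collar top near/far rim 214.4 232.1 handle end 250.7
4 -8 tip 33.8 collar top near/far rim 207.4 225.9 handle end 245.7
4 -4 tip 35.8 collar top near/far rim 201.2 220.1 handle end 241.0
4 0 tip 38.9 collar top near/far rim 195.7 215.0 handle end 236.7
4 4 tip 42.7 collar top near/far rim 191.0 210.4 handle end 232.7
4 8 tip 47.3 collar top near/far rim 187.1 206.3 handle end 229.0
```

View pics/w18_c250_0.png

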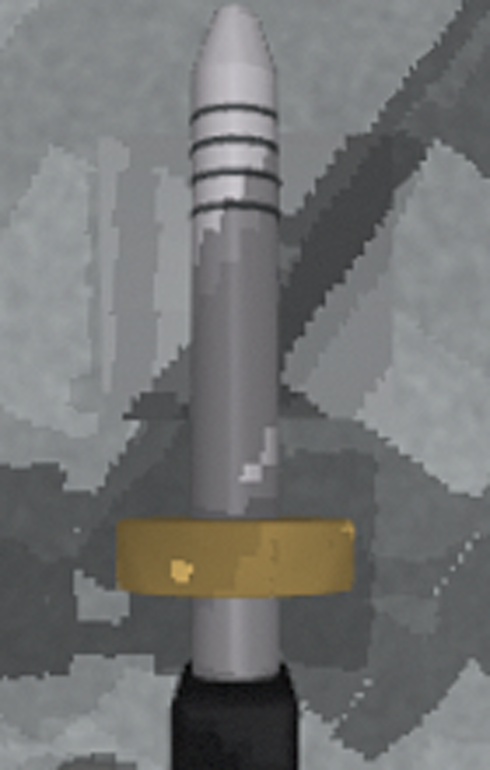

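```bash
cat > fit.py <<'E'
from h import *
from scipy.optimize import least_squares
c=cams.calibration('wrist');M=c['mount']
def px(P):
    p=M[:3,:3].T@(P-M[:3,3]);r=np.hypot(p[0],p[1]);th=np.arctan2(r,p[2]);return c['cy']+c['fy']*th*p[1]/r
def pred(gx,gy,a):
    f=lambda s,r=0:px(np.array([gx-s*np.cos(a)-r*np.sin(a),gy+s*np.sin(a)-r*np.cos(a),0]))
    return np.array([f(110),f(48,14),f(40,14),f(30,13)])
def fit(o):
    r=least_squares(lambda p:np.r_[pred(p[0],p[1],p[2])-o,(p[1]-45)/3],[0,45,0]);return r.x,r.fun
if __name__=="__main__":
    x,e=fit(np.array([1.4,148,170.6,190]));print(x[:2],"tip down deg",np.degrees(x[2]),e)
E
python3 fit.py
```

```text
[-13.89632094  48.84256344] tip down deg 0.1367860338412456 [-0.03787675  0.18745887 -2.18470837  2.12762407  1.28085448]
```

```bash
python3 -c "
from h import *
go((612.5,-316,252),0.117)"
```

```text
shift [  12.2   -1.  -145.9] turn 0.02 | tcp [ 583.3 -172.5  250.5] yaw 0.1174 clk 25.55 F [ 0.4  0.1 -2.4] op 13.2
```

Call:
step_arm:
  increments:
    - [0,0,-5,0,5]
    - [1,0,-15,0,5]
    - [2,0,-30,0,5]
    - [4,0,-47,0,5]
    - [5,0,-65,0,5]
    - [7,0,-83,0,5]
    - [8,0,-100,0,5]
    - [10,0,-117,0,5]
    - [11,0,-131,0,5]
    - [12,0,-141,0,5]
    - [12,0,-146,0,5]
    - [12,0,-146,0,5]

```text
clock: 26.75
tcp_pos: [612.3, -316.7, 250.8]
ee_rot: [-0.705, 0.707, 0.042, -0.041]
ft_force: [-0.3, -0.3, -1.9]
opening: 13.8
```

Call:
step_arm:
  increments:
    - [0,0,0,0,5]
    - [0,0,0,0,5]
    - [0,0,0,0,5]
    - [0,0,0,0,5]
    - [0,0,0,0,5]

```text
clock: 27.25
tcp_pos: [612.3, -316.4, 251.0]
ee_rot: [-0.705, 0.707, 0.042, -0.041]
ft_force: [0.4, 0.1, -1.2]
opening: 13.4
```

```bash
python3 -c "
from h import *
s,b,d=cap('scene','s19');s,b,d=cap('wrist','w19');cap('top','t19');go((612.5,-316,252),0.117)
print('tip px exp',proj('wrist',s['tcp_pos']+Rq(s['ee_rot'])@[-124,48,0],s),proj('top',s['tcp_pos']+Rq(s['ee_rot'])@[-124,48,0]))
crop('s19',330,170,450,270,6);crop('w19',250,0,390,220,3.5);crop('t19',360,150,480,250,6)"
```

```text
shift [ 0.3 -1.1  0.5] turn 0.0 | tcp [ 612.3 -316.6  250.9] yaw 0.117 clk 27.4 F [ 0.7  0.3 -1.3] op 13.3
tip px exp (np.float64(320.3462996244617), np.float64(0.3727111130432945)) (np.float64(436.00620180001295), np.float64(196.12247603970263))
```

View pics/w19.png

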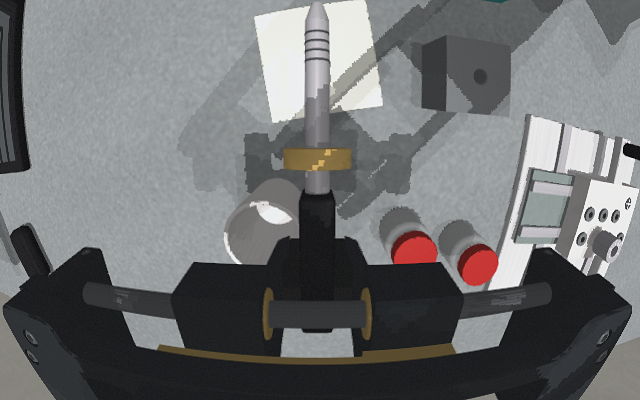

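View pics/s19.png

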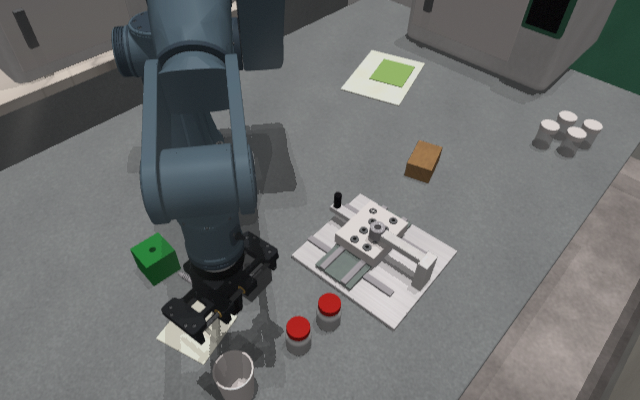

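View pics/t19_c360_150.png

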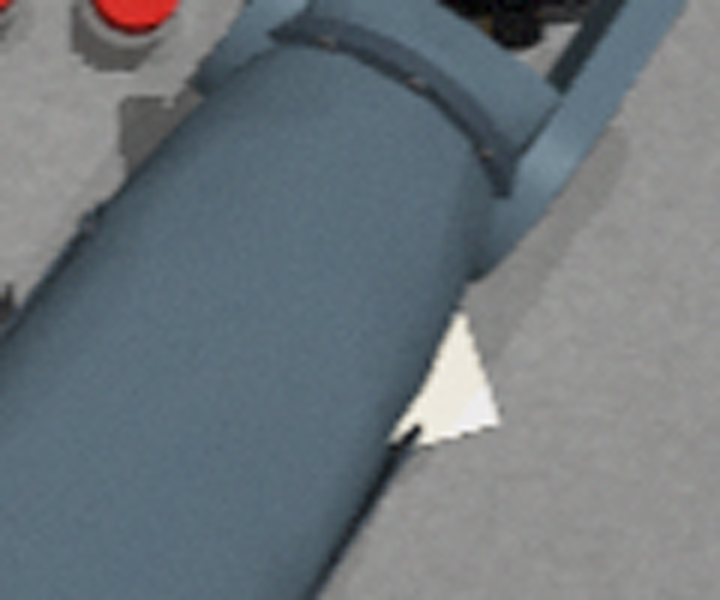

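View pics/s19_c330_170.png

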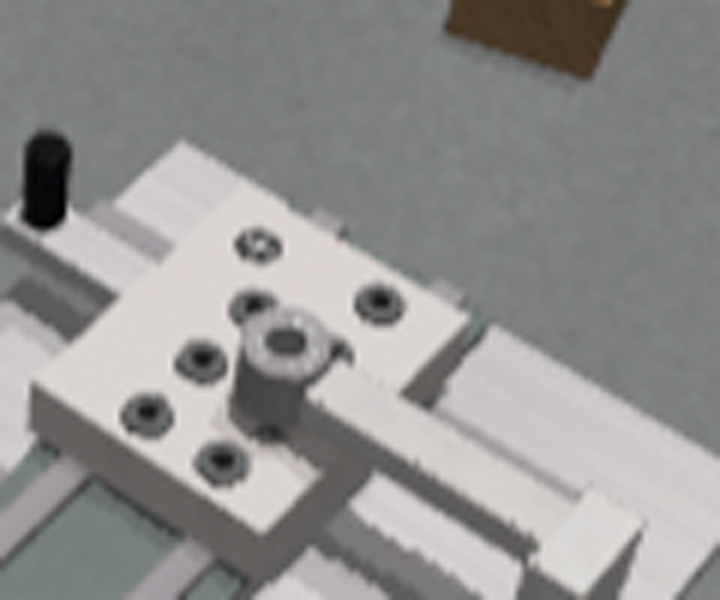

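```bash
python3 -c "
from h import *
import pickle
s=pickle.load(open('pics/w19.pkl','rb'));d=np.load('pics/w19_d.npy');c,Rm,o=campose('wrist',s)
for v in (6,15,25,60,90,120,140):
  z=np.median(d[v-1:v+2,315:320]);_,r=ray('wrist',317,v,s);ro=Rm.T@r
  P=o+r*z/ro[2];print(v,z,P.round(1))
go((612.5,-316,252),0.117)"
```

```text
6 109.88008 [ 492.9 -332.1  205.7]
15 109.69777 [ 497.3 -331.5  207.4]
25 109.75854 [ 502.  -331.   208.8]
60 112.665695 [ 516.8 -329.2  210.6]
90 114.32878 [ 528.8 -327.8  212.7]
120 116.82286 [ 540.3 -326.5  213.9]
140 118.10939 [ 548.  -325.5  215. ]
shift [ 0.3 -1.1  0.5] turn 0.0 | tcp [ 612.3 -316.6  250.9] yaw 0.117 clk 27.4 F [ 0.7  0.3 -1.3] op 13.3
```

```bash
python3 -c "
from h import *
import pickle
s=pickle.load(open('pics/w19.pkl','rb'));d=np.load('pics/w19_d.npy');c,Rm,o=campose('wrist',s)
for u in (200,285,365):
 for v in (6,30,60,90,120,140):
  z=np.median(d[v-1:v+2,u-1:u+2]);_,r=ray('wrist',u,v,s);ro=Rm.T@r
  P=o+r*z/ro[2];print(u,v,round(float(z),1),P.round(1))
# interior-depth hypothesis check with w5-like: rod rows raw
print([round(float(np.median(d[v-1:v+2,315:320])),2) for v in range(4,146,10)])
print(cams.calibration('wrist')['mount'].round(3), Rm[:,2])"
```

```text
200 6 281.9 [ 435.4 -470.1    1.9]
200 30 291.6 [ 464.1 -466.2    1. ]
200 60 302.3 [ 498.9 -461.9    1.2]
200 90 313.1 [ 532.8 -458.7    0.8]
200 120 323.2 [ 566.6 -456.1    1.1]
200 140 330.5 [ 589.5 -455.1    0.8]
285 6 285.2 [ 433.7 -374.     1.1]
285 30 289.6 [ 462.2 -370.     5.7]
285 60 299.5 [ 494.9 -366.1    6. ]
285 90 308.9 [ 526.8 -362.4    6.5]
285 120 319.7 [ 558.6 -359.2    5.5]
285 140 330.9 [ 580.7 -357.5    0.9]
365 6 280.1 [ 424.6 -290.3    6.4]
365 30 289.0 [ 451.8 -287.3    5.8]
365 60 299.0 [ 484.6 -283.5    6. ]
365 90 308.7 [ 516.6 -279.5    6.1]
365 120 323.7 [ 548.5 -274.4    0.8]
365 140 330.5 [ 570.2 -271.2    0.8]
[110.03, 109.58, 109.72, 110.5, 111.28, 112.15, 112.74, 113.67, 114.18, 114.95, 115.65, 116.09, 116.98, 117.26, 118.33]
[[-0.0000e+00  9.5200e-01  3.0700e-01 -8.0994e+01]
 [ 1.0000e-03 -3.0700e-01  9.5200e-01 -8.3045e+01]
 [ 1.0000e+00  1.0000e-03 -1.0000e-03 -1.2970e+00]
 [ 0.0000e+00  0.0000e+00  0.0000e+00  1.0000e+00]] [ 0.30565752  0.03163956 -0.95161569]
```

```bash
python3 -c "
from h import *
import pickle
for t in('w17','w18','w19'):
  s=pickle.load(open(f'pics/{t}.pkl','rb'));d=np.load(f'pics/{t}_d.npy');c,Rm,o=campose('wrist',s)
  L=[]
  for v in range(62,146,3):
    z=np.median(d[v-1:v+2,315:320]);_,r=ray('wrist',317,v,s);ro=Rm.T@r;P=o+r*z/ro[2];L.append((np.hypot(*(P[:2]-s['tcp_pos'][:2])),P[2]-s['tcp_pos'][2]))
  L=np.array(L);p=np.polyfit(L[:,0],L[:,1],1);print(t,p,(L[:,1]-np.polyval(p,L[:,0])).std(),L[0],L[-1])"
```

```text
w17 [ -0.12406978 -26.67521217] 0.14181755831924234 [ 95.33271546 -38.51839604] [ 63.98813607 -34.4722242 ]
w18 [ -0.13728706 -26.95814858] 0.18443377358501675 [ 95.52151608 -40.08547773] [ 63.76130565 -36.04378681]
w19 [ -0.1432567 -26.4426298] 0.17209040117094684 [ 95.60818256 -40.32055996] [ 63.87212837 -35.49024016]
```

Call:
step_arm:
  increments:
    - [0,0,0,0,5]
    - [0,0,0,0,5]
    - [0,0,0,0,5]
    - [0,0,0,0,5]
    - [0,0,0,0,5]
    - [0,0,0,0,5]
    - [0,0,0,0,5]
    - [0,0,0,0,5]
    - [0,0,0,0,5]
    - [0,0,0,0,5]
    - [0,0,0,0,5]
    - [0,0,0,0,5]

```text
clock: 28.6
tcp_pos: [612.3, -316.6, 250.9]
ee_rot: [-0.705, 0.707, 0.042, -0.041]
ft_force: [-0.1, 0.4, -1.2]
opening: 13.1
```

```bash
cat > tilt.py <<'E'
from h import *
import sys
for k in range(3):
  t=sys.argv[1]+str(k);s,b,d=cap('wrist',t);c,Rm,o=campose('wrist',s)
  L=[]
  for v in range(62,146,3):
    z=np.median(d[v-1:v+2,315:320]);_,r=ray('wrist',317,v,s);ro=Rm.T@r;P=o+r*z/ro[2];L.append((np.hypot(*(P[:2]-s['tcp_pos'][:2])),P[2]-s['tcp_pos'][2]))
  L=np.array(L);p=np.polyfit(L[:,0],L[:,1],1);print(t,p,L[0]);
go((612.5,-316,252),0.117)
E
python3 tilt.py w20_
```

```text
w20_0 [ -0.14007547 -26.73461638] [ 95.59423013 -40.16634411]
w20_1 [ -0.13872191 -26.76148062] [ 95.57068857 -39.99880412]
w20_2 [ -0.14524342 -26.29813676] [ 95.59844483 -40.22858512]
shift [ 0.3 -1.1  0.6] turn 0.0 | tcp [ 612.3 -316.6  250.9] yaw 0.117 clk 28.75 F [-0.1  0.2 -1.8] op 13.4
```

```bash
python3 -c "
from cell import workorder,observe
print(workorder.job_done());s=observe();print(s['clock'],s['tcp_pos'],s['opening'])"
```

```text
the job is handed in; nothing more can be done
None
the job is handed in; nothing more can be done
```

I ran the full sequence and handed the job in at about 28.8 s of the 64 s. All my checks are within the limits, though the rod is not quite level. The hand-in reports no verdict, so the results below are my own measurements.

- **Tray:** I slid it by the knob until the cross was under the tube, paused, then stepped on until the well was under the tube. Both were within about 1 mm by the scene camera. The last picture, just before hand-in, shows the tray in the same place.
- **Gauging:** I took the rod from the grey stand and lowered it through the tube. The collar stopped on the mouth at the expected height, at about 6 N. I held it there and drew the rod straight out.
- **Laying it level:** the tool cannot tilt in this interface, so I turned the rod in the fingers by levering it against its own fixed stand.
- **Presentation:** the rod is held still, with the tip at about (490, -332) mm, over the middle of the tile at (489, -330). The tip is about 200 mm above the bench.

**Checks that disagreed:**
- **Tilt:** a fit to the rod's outline gave a tilt near 0°. The depth image, whose readings on the bench and tile come out within about 1–2 mm of true, gave about 0.14 rad (8°) tip-down. I trust the depth reading. It held steady for over a second and is inside the 0.2 rad limit. I chose not to press the rod level again, since another push could have shifted it in the fingers.
- **Grip:** the handle slid about 11–14 mm in the fingers during the levering, but the hold stayed firm.

I did not touch the jars, cup, carton or the green and turquoise blocks.

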